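Scoop doughnut holes into the carton

TASK

The scoop has been knocked onto its back: stand it upright on the worktop and let go of it, then take it again by the handle and scoop at least three of the four doughnut holes out of the tray, lift them clear and tip them into the open carton. Any you do not take stay in the tray, none may end up elsewhere; finish with the scoop standing upright on the worktop, released. Do not touch the doughnut holes with the fingers, keep the carton where it is, and leave everything else undisturbed.

Things in the scene. Friction and masses are not known exactly. Their poses are not given: they have to be found in the camera images.
- scoop: blue plastic scoop with an upright red handle, 0.18 kg, toppled onto its back at the start. Origin: underside of the flat pan; +x to the open mouth, +z up along the handle when it stands. Pan 92 mm wide (y), x -50 to +62 mm, floor 2 mm, side walls 42 mm high, back wall at x = -27 to -24. As it lies, +x points up, the handle is level on the worktop and the origin is 50 mm up.
- scoop_lip (a point): middle of the scoop's front lip, underside, at (62, 0, 0) mm in the scoop's frame; the side walls end 28 mm behind the lip (at x = 34), the floor in front of them is an open apron
- scoop_pan (a point): middle of the space inside the scoop's pan, at (18, 0, 17) mm in the scoop's frame
- scoop_handle (a point): a grip point on the axis of the handle, at (-37, 0, 145) mm in the scoop's frame. The handle is a square bar 26 x 26 mm, sides along the scoop's x and y, from the base up to z = 170 mm (red above 62 mm); its back face (x = -50) lies on the worktop when the scoop is on its back
- tray: amber open tray, fixed, with the doughnut holes at its +x end. Origin: centre of its underside, +x along it. Outside about 275 x 116 mm, 50 mm high; inner floor 4 mm up, x = -130 to +110 mm, 108 mm wide. The +x end wall is raked outwards, the others are vertical
- tray_foot (a point): foot of the tray's raked end wall on the inner floor, at (110, 0, 4) mm in the tray's frame; the wall leans 30 degrees from vertical, to x = 139 mm at the rim
- carton: open cardboard doughnut carton, loose, 0.25 kg, 160 x 160 x 60 mm high, walls and floor 4 mm. Origin: centre of its underside. A lid flap rises outwards from its +x rim to 133 mm high, about 125 mm from the centre
- bite0: doughnut hole: brown ball of 34 mm diameter with an iced patch, 20 g; origin at its centre
- bite1: doughnut hole: brown ball of 34 mm diameter with an iced patch, 20 g; origin at its centre
- bite2: doughnut hole: brown ball of 34 mm diameter with an iced patch, 20 g; origin at its centre
- bite3: doughnut hole: brown ball of 34 mm diameter with an iced patch, 20 g; origin at its centre
- spatula: icing spatula, 200 mm long, lying flat (under 30 mm high); origin on its underside; a bystander
- brush: pastry brush, 190 mm long, lying flat (under 30 mm high); origin on its underside; a bystander
- syrup: dark brown syrup bottle, 60 mm wide, 170 mm tall, standing; origin on its underside; a bystander
- sprinkles: pink jar with red lid, 80 mm wide, 130 mm tall, standing; origin on its underside; a bystander
- nuts: tan jar with red lid, 80 mm wide, 130 mm tall, standing; origin on its underside; a bystander
- mug: white mug, 70 mm wide, 90 mm tall, standing; origin on its underside; a bystander
There are look-alikes about, which are no part of the job. Of the things that look like the scoop, the largest one is meant. Leave any turquoise look-alike of the bite0 alone.

How it is judged:
By the outcome, as a careful person would: the job done as asked, in the order asked, and still so for the second after the job is handed in, with the robot touching nothing.
It also fails if it takes over 72 s, if anything falls off the work surface, if the arm or the gripper's body presses on something with over 40 N, if the wrist force passes 120 N, or if a joint passes its speed limit or range.

ROBOT

A 6-joint arm with a two-finger parallel gripper is mounted at the origin on the work surface. World frame = base frame: x ahead of the robot, y to its left, z up, the work surface at z = 0. Lengths are in m, angles in degrees, forces in N, time in s.
With the tool pointing down it reaches from about 0.35 to 0.875 m from the base axis. Payload 4.2 kg.
Tool frame: the origin (TCP) lies between the finger pads; the fingertips stand 25 mm ahead of it and the grasp point (between the pads) lies 6 mm ahead of it; z points along the fingers, y is the line along which they close (so a half turn about z gives the same grasp; the last joint's range is limited). The gripper opens to 87 mm and grips with 3 to 60 N. Pads are 19 mm wide; open, the fingers measure 117 mm over their backs; the gripper's body (75 mm by 190 mm) begins 51 mm behind the grasp point.
Start: joints at [-57.834, 22.042, 0.453, 0, -68.411, -14.817], TCP at [0.186, -0.597, 0.248] pointing down, gripper open.
Joint ranges: [-179.83, 179.83], [-69.29, 118.12], [-61.27, 80.66], [-181.25, 117.63], [-171.15, -9.14], [-177.46, 177.46]. Speed limits (degrees/s): [159.86, 159.86, 180, 180, 180, 180].

INTERFACE

Orientations are given as [roll, pitch, yaw] about the fixed x, y, z axes, in that order (R = Rz(yaw) Ry(pitch) Rx(roll)).
In Python, from rig import env, camera, camera_info, job gives the robot as it stands. The module is installed in compiled form; this text tells all that it offers.
- The arm moves only by the tool servo_tool, never from a script. Its argument "increments" is a list of rows, each an object with "xyz": the shift along the tool's x, y, z in m, a list of three; "rot": the turn, a rotation vector about the tool's x, y, z in degrees, a list of three. In form: [{"xyz": [tx, ty, tz], "rot": [ax, ay, az]}, ...]. A call has 1 to 12 rows; each row shifts and turns the commanded pose from where the row before left it, along the tool's axes as they then stand; what a row does not reach is not made up. A row lasts 1/12 s, in which the tool goes at most 41.7 mm and 7.16 degrees, less where a joint would pass 70% of its speed; a pose out of reach is approached as far as the arm can. A call with a gripper value outside its range is refused whole. "grip" is the opening, from 0 (shut) to 1 (fully open), set as the call begins (left out, the last holds). The fingers move at their own pace and stop on an object; "squeeze" is the grip in N (left out, the last holds). Time passes only in rows, so rows that do not move let the fingers close. It gives the time, the measured TCP pose, the force, the opening and the grip force at its end, in the units of the state.
- env.sense(): the state, without advancing time (a new reading comes with each control period).
- camera(name): name is "scene" or "top"; returns (picture, depth): 480x640x3 uint8, red, green, blue; 480x640 float32, m along the optical axis (not along the pixel's ray), 0 where there is no reading.
- camera_info(name): a dict with "fx", "fy", "cx", "cy" (pixels), "k1" (the pictures are not rectified: a ray, as slopes to the right and down, at radius r is drawn at 1 + k1 r^2 times it, then the intrinsics apply), "rvec" (rotation vector, rad) and "tvec" (3), from world to camera coordinates, as OpenCV has them. Camera axes: x right, y down, z forward; pixel columns grow to the right and rows downward; lengths in m; the calibration is good to about 2 mm. A picture is of the moment at which its call begins. camera_info takes no time and is no camera call.
- job.hand_in(): hands the job in; it is judged then, once.
The state is a dict: "time": time; "joint_positions": joint angles; "qd": joint speeds; "effort": joint torques, N m; "ee_pos": TCP position; "tcp_rot": TCP orientation; "ft_force": force on the tool from outside, world axes, zero at the start; "torque": the same for the moment, N m; "width": opening from 0.0 (shut) to 1.0 (fully open); "grasp_force": force on a finger pad.
Only numpy, scipy, OpenCV 4.12 (cv2) and the standard library are available. Lean on these libraries where they do the work, as an engineer would, in place of code of your own. Each camera call takes 0.05 s, during which the arm holds its last target. There are 200 camera calls.

## Working session

There is one attempt and no reset: what is moved stays moved. The work goes in short steps, Python scripts to look and compute and a tool call to move; the robot and the scene stay as the last step left them, time stands still between calls to the robot, and variables do not carry over. Pictures are saved under pics/ and viewed, at most 10 in all, crops included, and the job is handed in when it is done.

Besides the shell and the picture viewer there is one more tool, called after "Call:" as a command line: name --argument value ..., lists and objects as JSON in quotes. servo_tool: Moves the arm, as the interface text tells. Its arguments: {"type":"object","properties":{"increments":{"type":"array"},"grip":{"type":"number"},"squeeze":{"type":"number"}},"required":["increments"]}

```bash
mkdir -p pics
python3 - <<'E'
from rig import env,camera,camera_info
import cv2,numpy as np
print(env.sense())
for n in("scene","top"):
    p,d=camera(n);np.savez("%s0.npz"%n,p=p,d=d);cv2.imwrite(f"pics/{n}0.png",p[:,:,::-1]);print(camera_info(n))
E
```

```text
{'time': 0.0, 'joint_positions': array([-5.78372844e+01,  2.20903395e+01,  3.80819153e-01, -2.85021580e-02,
       -6.84102952e+01, -1.48167655e+01]), 'qd': array([-0.01300466,  0.03563687,  0.11164868, -0.04145304,  0.01212969,
       -0.03991612]), 'effort': array([ 4.58209779e-04, -3.90667140e+01,  1.87406945e+01,  4.21984926e+00,
        1.10422817e-02, -2.02498554e-04]), 'ee_pos': array([ 0.18620078, -0.59605663,  0.24647234]), 'tcp_rot': array([ 1.79877394e+02, -5.04085074e-03, -1.62664560e+02]), 'ft_force': array([-0.07363067, -0.39318781,  0.09009806]), 'torque': array([ 0.02890948, -0.01348544, -0.0107405 ]), 'grasp_force': 0.0, 'width': 1.0001061564827816}
{'fx': 479.6965633660387, 'fy': 479.6965633660387, 'cx': 312.43099238629907, 'cy': 245.79551341024523, 'k1': 0.03461000466488347, 'rvec': array([ 1.13085589,  2.49503436, -0.89565909]), 'tvec': array([ 0.3326837 , -0.25450116,  1.23339796])}
{'fx': 526.8413578885579, 'fy': 526.8413578885579, 'cx': 317.3764364528566, 'cy': 250.52414998021862, 'k1': -0.15889870370901873, 'rvec': array([ 2.17016544, -2.11727785,  0.17450679]), 'tvec': array([0.0073612 , 0.53724562, 1.08390613])}
```

View pics/scene0.png

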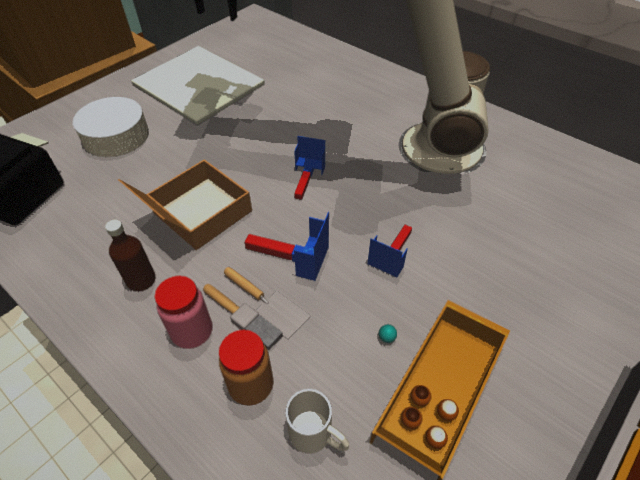

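View pics/top0.png

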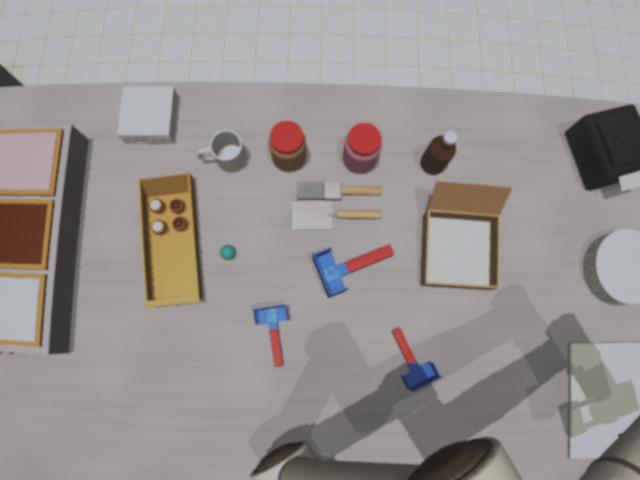

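The scene view shows three toppled scoops. In top pixels they are A (330,270) with its handle to (392,252), B (270,318)→(278,365) and C (420,375)→(398,330). A looks largest, so I'll measure all three. The tray is at (170,240) with 4 balls at its far end, the turquoise decoy at (228,252), and the carton at (460,250) with its flap away from the robot.

```bash
cat > h.py <<'E'
import numpy as np,cv2
from rig import env,camera,camera_info
from scipy.spatial.transform import Rotation as Ro
class Cam:
    def __init__(s,n,f=None):
        c=camera_info(n);s.K=np.array([[c['fx'],0,c['cx']],[0,c['fy'],c['cy']],[0,0,1]]);s.k=c['k1']
        s.R=cv2.Rodrigues(c['rvec'])[0];s.t=c['tvec']
        if f: z=np.load(f);s.p,s.d=z['p'],z['d']
        else: s.p,s.d=camera(n)
        s.hsv=cv2.cvtColor(s.p,cv2.COLOR_RGB2HSV);s.C=-s.R.T@s.t
    def ray(s,uv):
        uv=np.atleast_2d(np.array(uv,float))
        return cv2.undistortPoints(uv[:,None],s.K,np.array([s.k,0,0,0,0.]))[:,0]
    def world(s,uv):
        uv=np.atleast_2d(uv);d=s.d[uv[:,1].astype(int),uv[:,0].astype(int)]
        x=s.ray(uv);P=np.c_[x,np.ones(len(x))]*d[:,None];return (P-s.t)@s.R
    def plane(s,uv,z):
        x=s.ray(uv);D=np.c_[x,np.ones(len(x))]@s.R;return s.C+D*((z-s.C[2])/D[:,2])[:,None]
    def proj(s,P):
        return cv2.projectPoints(np.atleast_2d(np.array(P,float)),cv2.Rodrigues(s.R)[0],s.t,s.K,np.array([s.k,0,0,0,0.]))[0][:,0]
    def cloud(s,m):
        v,u=np.nonzero(m&(s.d>0));return s.world(np.c_[u,v])
    def mask(s,lo,hi): return cv2.inRange(s.hsv,np.array(lo),np.array(hi))>0
def comps(m,amin=30):
    n,l,st,c=cv2.connectedComponentsWithStats(m.astype(np.uint8))
    return [(l==i,c[i],st[i]) for i in range(1,n) if st[i][4]>=amin]
E
cat > m.py <<'E'
from h import *
np.set_printoptions(precision=4,suppress=True)
for n in("top","scene"):
    c=Cam(n,n+"0.npz")
    for nm,lo,hi in(("red",(0,170,90),(6,255,255)),("blue",(105,130,60),(125,255,255)),("amber",(14,150,80),(25,255,255)),("turq",(80,120,60),(98,255,255)),("brown",(5,120,20),(14,255,120)),("carton",(8,90,60),(16,200,200))):
        for m,ce,st in comps(c.mask(lo,hi),50):
            P=c.cloud(m)
            if len(P)<20 : continue
            r=cv2.minAreaRect(P[:,:2].astype(np.float32))
            if np.hypot(*P.mean(0)[:2])>1.2: continue
            print(n,nm,ce.round(),st[4],"mean",P.mean(0),"z",np.percentile(P[:,2],[2,98]),"rect",np.array(r[0]),np.array(r[1]),round(r[2],1))
E
python3 m.py
python3 - <<'E'
import cv2
p=cv2.imread('pics/top0.png')[220:420,230:470];cv2.imwrite('pics/crop.png',cv2.resize(p,(720,600)))
E
```

```text
top red [286. 135.] 367 mean [0.7621 0.0904 0.13  ] z [0.1257 0.1337] rect [0.7592 0.0923] [0.056  0.0617] 32.7
top red [365. 138.] 556 mean [ 0.7596 -0.0713  0.13  ] z [0.1258 0.1339] rect [ 0.7582 -0.0692] [0.0579 0.0611] 88.9
top blue [330. 272.] 709 mean [ 0.4914 -0.0078  0.0382] z [0.0222 0.1138] rect [ 0.4917 -0.0139] [0.0905 0.0593] 23.4
top blue [281. 312.] 129 mean [0.4038 0.0951 0.025 ] z [0.0158 0.0648] rect [0.4026 0.0945] [0.027  0.0234] 10.9
top blue [261. 315.] 146 mean [0.3966 0.1374 0.0212] z [0.016  0.0379] rect [0.3958 0.1354] [0.0256 0.0267] 10.1
top blue [419. 374.] 500 mean [ 0.2787 -0.2027  0.023 ] z [0.0159 0.0592] rect [ 0.282  -0.1978] [0.042  0.0685] 26.4
top amber [ 41. 177.] 200 mean [0.6714 0.6189 0.1125] z [0.1087 0.1165] rect [0.6738 0.6158] [0.0943 0.1892] 47.0
top amber [163. 187.] 116 mean [0.6741 0.3697 0.0235] z [0.0098 0.0396] rect [0.6742 0.3684] [0.0184 0.0819] 12.5
top amber [ 34. 231.] 550 mean [0.5526 0.6205 0.113 ] z [0.109  0.1174] rect [0.5478 0.647 ] [0.1423 0.1277] 1.3
top turq [227. 252.] 116 mean [0.5307 0.2154 0.0316] z [0.0242 0.037
[... 4838 characters left out ...]

scene carton [398. 414.] 432 mean [0.6456 0.314  0.023 ] z [-0.0016  0.0497] rect [0.5974 0.3416] [0.2088 0.1096] 9.6
scene carton [249. 383.] 1509 mean [0.7809 0.1154 0.0707] z [0.0081 0.1108] rect [0.7747 0.1018] [0.0513 0.081 ] 57.0
scene carton [412. 400.] 58 mean [0.6098 0.319  0.0146] z [0.0011 0.0306] rect [0.6092 0.3178] [0.0424 0.0132] 57.7
scene carton [448. 406.] 52 mean [0.5884 0.37   0.033 ] z [0.0294 0.036 ] rect [0.5878 0.371 ] [0.0244 0.0242] 43.5
scene carton [402. 419.] 54 mean [0.6483 0.3246 0.0171] z [0.0018 0.0296] rect [0.6475 0.3232] [0.0232 0.0085] 43.5
scene carton [436. 433.] 62 mean [0.6343 0.3781 0.029 ] z [0.0032 0.0343] rect [0.6315 0.3773] [0.0361 0.0247] 31.6
```

View pics/crop.png

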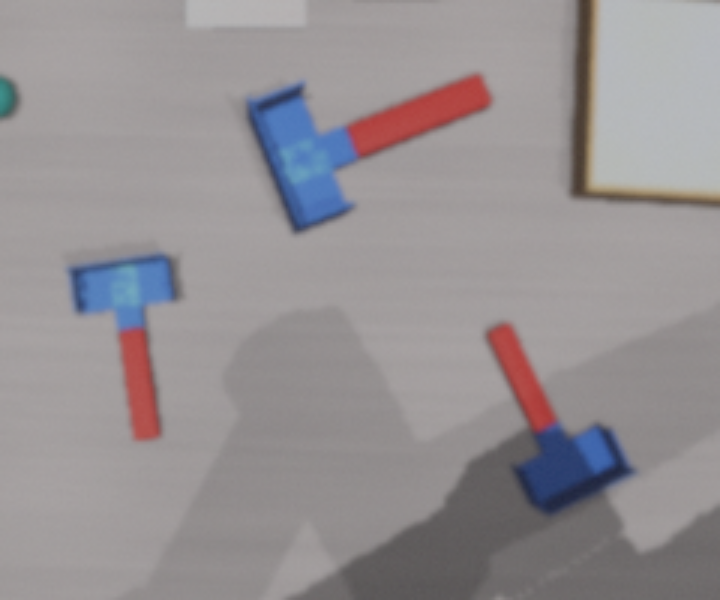

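Top view, enlarged crop: A at (330,270) has the largest pan (91 mm against about 68 mm) and the longest handle, 25 mm wide (against 18 mm). So A is the scoop, and B (271,318) and C (420,375) are the look-alikes. Next I'll fit the tray and carton rims and the handle axis from both views.

Run:
```python
from h import *
np.set_printoptions(precision=4,suppress=True)
for n in("top","scene"):
    c=Cam(n,n+"0.npz");v,u=np.mgrid[0:480,0:640];W=c.world(np.c_[u.ravel(),v.ravel()])
    W[c.d.ravel()==0]=9
    def box(x0,x1,y0,y1,z0,z1):
        b=W[(W[:,0]>x0)&(W[:,0]<x1)&(W[:,1]>y0)&(W[:,1]<y1)&(W[:,2]>z0)&(W[:,2]<z1)];return b
    for nm,b in(("trayrim",box(.36,.72,.24,.45,.044,.06)),("traysidewalls",box(.36,.72,.24,.45,.02,.06)),("carton",box(.42,.63,-.40,-.18,.050,.068)),("cartonfloor",box(.42,.63,-.40,-.18,.001,.015)),("handle",box(.50,.58,-.16,-.05,.012,.04)),("table",box(.60,.66,.1,.2,-.02,.02))):
        r=cv2.minAreaRect(b[:,:2].astype(np.float32));print(n,nm,len(b),np.array(r[0]),np.array(r[1]),round(r[2],1),"zmed",np.median(b[:,2]),np.percentile(b[:,2],98))
    m=c.mask((0,150,60),(8,255,255))
    for q,ce,st in comps(m,100):
        P=c.cloud(q)
        if abs(P.mean(0)[0]-.533)<.02:
            top=P[P[:,2]>.02];x=top[:,:2]-top[:,:2].mean(0);e=np.linalg.svd(x,full_matrices=0)[2][0];s=x@e
            print(n,"axis",np.degrees(np.arctan2(e[1],e[0])),top.mean(0),s.min(),s.max())
    iced=(c.hsv[...,1]<70)&(c.hsv[...,2]>150)
    for q,ce,st in comps(iced,10):
        P=c.cloud(q)
        if len(P) and .55<P.mean(0)[0]<.68 and .3<P.mean(0)[1]<.4: print(n,"iced",ce,P.mean(0),st[4])
```

```text
top trayrim 1197 [0.5538 0.3447] [0.2873 0.1191] 7.8 zmed 0.050101305006246655 0.054797422443197366
top traysidewalls 2978 [0.5538 0.3447] [0.2873 0.1191] 7.8 zmed 0.03904057015158747 0.0539450939257399
top carton 945 [ 0.5499 -0.2905] [0.1622 0.1676] 87.5 zmed 0.059559445362494724 0.06649853657754076
top cartonfloor 5452 [ 0.525  -0.2903] [0.2192 0.2099] 90.0 zmed 0.004905419154249578 0.011236853521032876
top handle 552 [ 0.5276 -0.0957] [0.0264 0.1036] 23.0 zmed 0.026142223201441266 0.030348553171987317
top table 1152 [0.63   0.1501] [0.0998 0.0599] 89.9 zmed 0.0005076291197918689 0.0047916615147973315
top axis 179.89885720069586 [0.551  0.6583 0.1148] -0.05805277300492382 0.06477392525839737
top axis -67.02901903987932 [ 0.5259 -0.093   0.0264] -0.04937863984739897 0.0494530001532501
top iced [154.6163 204.4651] [0.6315 0.3823 0.0365] 86
top iced [157.0769 225.9231] [0.5834 0.3732 0.0358] 91
scene trayrim 1734 [0.5581 0.3421] [0.2879 0.1165] 8.0 zmed 0.04917703943556785 0.05201487438640105
scene traysidewalls 4260 [0.5581 0.3421] [0.2879 0.1165] 8.0 zmed 0.037789352426856535 0.05151503327619916
scene carton 861 [ 0.5509 -0.2928] [0.1655 0.1629] 87.7 zmed 0.057707624646661446 0.062135086091973595
scene cartonfloor 2720 [ 0.5251 -0.2901] [0.2099 0.2199] 0.0 zmed 0.005164136276445373 0.013846995358200173
scene handle 579 [ 0.5319 -0.0943] [0.0284 0.1044] 23.7 zmed 0.025136863278868285 0.02835811451406492
scene table 1655 [0.63 0.15] [0.0599 0.1   ] 0.1 zmed -0.00020222029281594914 0.002777438215829745
scene axis 113.49782357282005 [ 0.5336 -0.0935  0.0253] -0.051882211322506186 0.05088125760801034
scene iced [449.1511 406.8777] [0.5894 0.372  0.0364] 139
scene iced [437.634  434.2745] [0.6378 0.3811 0.0357] 153
```

```bash
cat > g.py <<'E'
from h import *
from scipy.optimize import least_squares
def cur():
    s=env.sense();return np.array(s['ee_pos']),Ro.from_euler('xyz',s['tcp_rot'],degrees=True)
def rows(tp,tR,N,start=None):
    """repeated row taking the start pose to tp,tR in N rows"""
    p0,R0=start or cur()
    D=(R0.inv()*tR).as_rotvec();w=D/N;v=np.zeros(3)
    q=Ro.from_rotvec(w);M=np.zeros((3,3));A=Ro.identity()
    for i in range(N): M+=A.as_matrix();A=A*q
    v=np.linalg.solve(M,R0.inv().apply(np.array(tp)-p0))
    print(N,"x xyz",v.round(4).tolist(),"rot",np.degrees(w).round(2).tolist(),"| mm/row %.1f deg/row %.2f"%(1e3*np.linalg.norm(v),np.degrees(np.linalg.norm(w))))
    return np.array(tp),tR
def ax(x,y):  # rotation from tool x,y axes
    x=np.array(x,float)/np.linalg.norm(x);y=np.array(y,float);y-=x*(x@y);y/=np.linalg.norm(y)
    return Ro.from_matrix(np.c_[x,y,np.cross(x,y)])
E
python3 - <<'E'
from g import *
a=np.radians(-66.8);u=np.array([np.cos(a),np.sin(a),0]);sy=np.cross(u,[0,0,1])
R=ax(u,sy)*Ro.from_euler('y',-25,degrees=True)
z=R.as_matrix()[:,2];print(z,R.as_euler('xyz',degrees=True))
g=np.array([.5395,-.1158,.12])
s=rows(g-.006*z,R,24)
g[2]=.023;rows(g-.006*z,R,6,s)
E
```

```text
[-0.16648705  0.38844338 -0.90630779] [180.   25.  -66.8]
24 x xyz [-0.0261, -0.0054, 0.0104] rot [-0.87, -0.78, -3.92] | mm/row 28.6 deg/row 4.09
6 x xyz [0.0068, -0.0, 0.0147] rot [0.0, 0.0, 0.0] | mm/row 16.2 deg/row 0.00
```

Call:
servo_tool --increments '[{"xyz": [-0.0261,-0.0054,0.0104],"rot": [-0.87,-0.78,-3.92]},{"xyz": [-0.0261,-0.0054,0.0104],"rot": [-0.87,-0.78,-3.92]},{"xyz": [-0.0261,-0.0054,0.0104],"rot": [-0.87,-0.78,-3.92]},{"xyz": [-0.0261,-0.0054,0.0104],"rot": [-0.87,-0.78,-3.92]},{"xyz": [-0.0261,-0.0054,0.0104],"rot": [-0.87,-0.78,-3.92]},{"xyz": [-0.0261,-0.0054,0.0104],"rot": [-0.87,-0.78,-3.92]},{"xyz": [-0.0261,-0.0054,0.0104],"rot": [-0.87,-0.78,-3.92]},{"xyz": [-0.0261,-0.0054,0.0104],"rot": [-0.87,-0.78,-3.92]},{"xyz": [-0.0261,-0.0054,0.0104],"rot": [-0.87,-0.78,-3.92]},{"xyz": [-0.0261,-0.0054,0.0104],"rot": [-0.87,-0.78,-3.92]},{"xyz": [-0.0261,-0.0054,0.0104],"rot": [-0.87,-0.78,-3.92]},{"xyz": [-0.0261,-0.0054,0.0104],"rot": [-0.87,-0.78,-3.92]}]' --grip 1 --squeeze 40

```text
time: 1.1
ee_pos: [0.4655, -0.4414, 0.1475]
tcp_rot: [174.2, 12.5, -115.8]
ft_force: [-0.7, -0.7, -0.2]
width: 0.999
grasp_force: 0.0
```

Run:
```python
from g import *
a=np.radians(-66.8);u=np.array([np.cos(a),np.sin(a),0]);sy=np.cross(u,[0,0,1])
R=ax(u,sy)*Ro.from_euler('y',-25,degrees=True);z=R.as_matrix()[:,2]
g=np.array([.5395,-.1158,.15])
p,r=cur();N=12;tp,tR=g-.006*z,R
s=rows(tp,tR,N)
v=np.array([0,0,0.])
g[2]=.024;rows(g-.006*z,R,6,s)
# check path height
D=(r.inv()*tR).as_rotvec()/N;q=Ro.from_rotvec(D);M=np.zeros((3,3));A=Ro.identity()
for i in range(N): M+=A.as_matrix();A=A*q
v=np.linalg.solve(M,r.inv().apply(tp-p))
for i in range(N): p=p+r.apply(v);r=r*q;print(p.round(3))
```

```text
12 x xyz [-0.0269, -0.0052, 0.008] rot [-0.86, -0.78, -3.92] | mm/row 28.5 deg/row 4.08
6 x xyz [0.0089, -0.0, 0.019] rot [0.0, 0.0, 0.0] | mm/row 21.0 deg/row 0.00
[ 0.482 -0.418  0.145]
[ 0.496 -0.394  0.143]
[ 0.509 -0.368  0.142]
[ 0.52  -0.342  0.141]
[ 0.529 -0.315  0.141]
[ 0.537 -0.287  0.141]
[ 0.542 -0.259  0.142]
[ 0.546 -0.231  0.144]
[ 0.547 -0.203  0.146]
[ 0.547 -0.174  0.149]
[ 0.545 -0.146  0.152]
[ 0.54  -0.118  0.155]
```

Call:
servo_tool --increments '[{"xyz": [-0.0269,-0.0052,0.008],"rot": [-0.86,-0.78,-3.92]},{"xyz": [-0.0269,-0.0052,0.008],"rot": [-0.86,-0.78,-3.92]},{"xyz": [-0.0269,-0.0052,0.008],"rot": [-0.86,-0.78,-3.92]},{"xyz": [-0.0269,-0.0052,0.008],"rot": [-0.86,-0.78,-3.92]},{"xyz": [-0.0269,-0.0052,0.008],"rot": [-0.86,-0.78,-3.92]},{"xyz": [-0.0269,-0.0052,0.008],"rot": [-0.86,-0.78,-3.92]},{"xyz": [-0.0269,-0.0052,0.008],"rot": [-0.86,-0.78,-3.92]},{"xyz": [-0.0269,-0.0052,0.008],"rot": [-0.86,-0.78,-3.92]},{"xyz": [-0.0269,-0.0052,0.008],"rot": [-0.86,-0.78,-3.92]},{"xyz": [-0.0269,-0.0052,0.008],"rot": [-0.86,-0.78,-3.92]},{"xyz": [-0.0269,-0.0052,0.008],"rot": [-0.86,-0.78,-3.92]},{"xyz": [-0.0269,-0.0052,0.008],"rot": [-0.86,-0.78,-3.92]}]'

```text
time: 2.1
ee_pos: [0.5407, -0.1178, 0.1555]
tcp_rot: [180.0, 25.0, -66.7]
ft_force: [0.4, 0.5, 0.2]
width: 1.001
grasp_force: 0.0
```

```bash
cat > t.py <<'E'
from g import *
a=np.radians(-66.8);u=np.array([np.cos(a),np.sin(a),0]);sy=np.cross(u,[0,0,1])
R=ax(u,sy)*Ro.from_euler('y',-25,degrees=True);z=R.as_matrix()[:,2]
print(cur()[0],cur()[1].as_euler('xyz',degrees=True),env.sense()['joint_positions'])
g=np.array([.5395,-.1158,.024]);rows(g-.006*z,R,8)
E
python3 t.py
```

```text
[ 0.5407277  -0.11776819  0.15547945] [179.9749116   24.96916921 -66.73366277] [ -7.49098181  28.10978276   0.49662975 -21.86289826 -76.78795655
  38.53150203]
8 x xyz [0.0067, 0.0, 0.0143] rot [0.01, -0.0, 0.01] | mm/row 15.8 deg/row 0.01
```

Call:
servo_tool --increments '[{"xyz": [0.0067,0,0.014],"rot": [0,0,0]},{"xyz": [0.0067,0,0.014],"rot": [0,0,0]},{"xyz": [0.0067,0,0.014],"rot": [0,0,0]},{"xyz": [0.0067,0,0.014],"rot": [0,0,0]},{"xyz": [0.0067,0,0.014],"rot": [0,0,0]},{"xyz": [0.0067,0,0.014],"rot": [0,0,0]},{"xyz": [0.0067,0,0.014],"rot": [0,0,0]},{"xyz": [0.0067,0,0.014],"rot": [0,0,0]},{"xyz": [0,0,0],"rot": [0,0,0]}]'

```text
time: 2.85
ee_pos: [0.5393, -0.1201, 0.0286]
tcp_rot: [179.6, 25.1, -67.1]
ft_force: [-0.1, 0.5, 0.6]
width: 0.996
grasp_force: 0.0
```

Call:
servo_tool --increments '[{"xyz": [0,0,0],"rot": [0,0,0]},{"xyz": [0,0,0],"rot": [0,0,0]},{"xyz": [0,0,0],"rot": [0,0,0]},{"xyz": [0,0,0],"rot": [0,0,0]},{"xyz": [0,0,0],"rot": [0,0,0]},{"xyz": [0,0,0],"rot": [0,0,0]},{"xyz": [0,0,0],"rot": [0,0,0]},{"xyz": [0,0,0],"rot": [0,0,0]}]' --grip 0 --squeeze 60

```text
time: 3.52
ee_pos: [0.5416, -0.1207, 0.0322]
tcp_rot: [-180.0, 24.9, -66.9]
ft_force: [0.3, 1.0, 0.5]
width: 0.477
grasp_force: 0.0
```

Call:
servo_tool --increments '[{"xyz": [0,0,0],"rot": [0,0,0]},{"xyz": [0,0,0],"rot": [0,0,0]},{"xyz": [0,0,0],"rot": [0,0,0]},{"xyz": [0,0,0],"rot": [0,0,0]},{"xyz": [0,0,0],"rot": [0,0,0]},{"xyz": [0,0,0],"rot": [0,0,0]}]'

```text
time: 4.02
ee_pos: [0.5415, -0.1207, 0.0319]
tcp_rot: [180.0, 24.9, -66.9]
ft_force: [-0.5, 0.2, 0.9]
width: 0.294
grasp_force: 60.0
```

```bash
cat > t.py <<'E'
from g import *
p,r=cur();z=r.as_matrix()[:,2];g=p+.006*z
g2=g.copy();g2[2]=.175
s=rows(g2-.006*z,r,8)
R=r*Ro.from_euler('y',90,degrees=True);z=R.as_matrix()[:,2]
rows(g2-.006*z,R,15,s)
E
python3 t.py
```

```text
8 x xyz [-0.0078, 0.0, -0.0168] rot [0.0, 0.0, 0.0] | mm/row 18.6 deg/row 0.00
15 x xyz [-0.0006, -0.0, 0.0] rot [-0.0, 6.0, 0.0] | mm/row 0.6 deg/row 6.00
```

Call:
servo_tool --increments '[{"xyz": [-0.0078,0,-0.0168],"rot": [0,0,0]},{"xyz": [-0.0078,0,-0.0168],"rot": [0,0,0]},{"xyz": [-0.0078,0,-0.0168],"rot": [0,0,0]},{"xyz": [-0.0078,0,-0.0168],"rot": [0,0,0]},{"xyz": [-0.0078,0,-0.0168],"rot": [0,0,0]},{"xyz": [-0.0078,0,-0.0168],"rot": [0,0,0]},{"xyz": [-0.0078,0,-0.0168],"rot": [0,0,0]},{"xyz": [-0.0078,0,-0.0168],"rot": [0,0,0]}]'

```text
time: 4.68
ee_pos: [0.5414, -0.1205, 0.1805]
tcp_rot: [180.0, 24.9, -67.0]
ft_force: [0.2, -0.3, -1.2]
width: 0.29
grasp_force: 60.0
```

Call:
servo_tool --increments '[{"xyz": [-0.0006,0,0],"rot": [0,6,0]},{"xyz": [-0.0006,0,0],"rot": [0,6,0]},{"xyz": [-0.0006,0,0],"rot": [0,6,0]},{"xyz": [-0.0006,0,0],"rot": [0,6,0]},{"xyz": [-0.0006,0,0],"rot": [0,6,0]},{"xyz": [-0.0006,0,0],"rot": [0,6,0]},{"xyz": [-0.0006,0,0],"rot": [0,6,0]},{"xyz": [-0.0006,0,0],"rot": [0,6,0]}]'

```text
time: 5.35
ee_pos: [0.5394, -0.1154, 0.1806]
tcp_rot: [-180.0, -22.8, -66.9]
ft_force: [0.4, -2.8, -1.4]
width: 0.294
grasp_force: 60.0
```

Call:
servo_tool --increments '[{"xyz": [-0.0006,0,0],"rot": [0,6,0]},{"xyz": [-0.0006,0,0],"rot": [0,6,0]},{"xyz": [-0.0006,0,0],"rot": [0,6,0]},{"xyz": [-0.0006,0,0],"rot": [0,6,0]},{"xyz": [-0.0006,0,0],"rot": [0,6,0]},{"xyz": [-0.0006,0,0],"rot": [0,6,0]},{"xyz": [-0.0006,0,0],"rot": [0,6,0]},{"xyz": [0,0,0],"rot": [0,0,0]}]'

```text
time: 6.02
ee_pos: [0.5373, -0.1148, 0.1748]
tcp_rot: [178.6, -62.9, -65.7]
ft_force: [1.4, 0.3, -2.4]
width: 0.292
grasp_force: 60.0
```

Run:
```python
from g import *
c=Cam("scene");np.savez("scene1.npz",p=c.p,d=c.d);s=env.sense();print(s['joint_positions'],s['ee_pos'],s['tcp_rot'])
cv2.imwrite("pics/s1.png",cv2.resize(c.p[100:340,150:470,::-1],(800,600)))
```

```text
[ 13.79093937  22.06004269 -55.90879213  92.50364215 -61.51488662
 -75.85896163] [ 0.53776529 -0.11530338  0.17585013] [178.85741411 -62.70691062 -66.05794704]
```

View pics/s1.png

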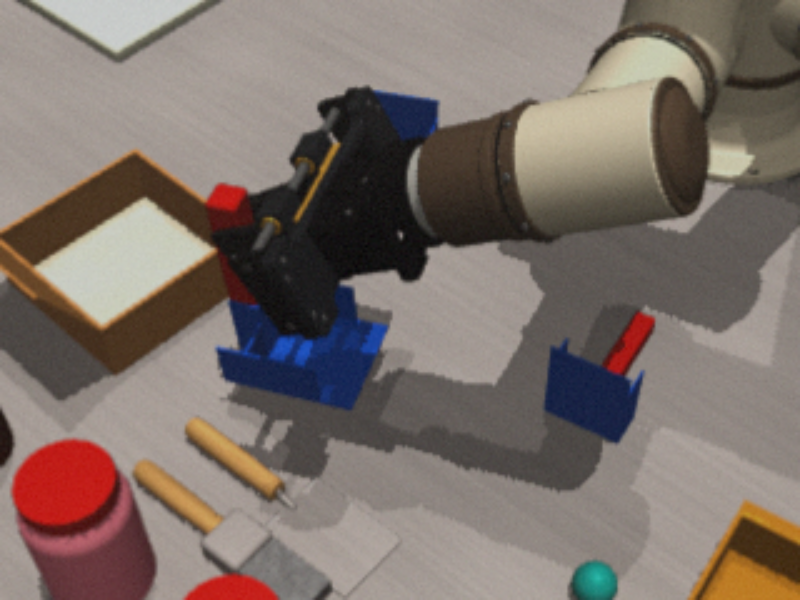

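The scoop is upright in the gripper with its pan floor level, at about (300,370) in the crop, and clear of the carton. I'll lower it onto the worktop.

Call:
servo_tool --increments '[{"xyz": [-0.0044,0,0.0023],"rot": [0,0.5,0]},{"xyz": [-0.0044,0,0.0023],"rot": [0,0.5,0]},{"xyz": [-0.0044,0,0.0023],"rot": [0,0.5,0]},{"xyz": [-0.0044,0,0.0023],"rot": [0,0.5,0]},{"xyz": [-0.0036,0,0.0017],"rot": [0,0,0]},{"xyz": [0,0,0],"rot": [0,0,0]}]'

```text
time: 6.57
ee_pos: [0.5385, -0.1162, 0.1537]
tcp_rot: [179.3, -64.9, -66.5]
ft_force: [-0.5, -0.5, -1.9]
width: 0.292
grasp_force: 60.0
```

```bash
cat > f.py <<'E'
from g import *
c=Cam("top");s=env.sense();print(s['ee_pos'],s['tcp_rot'],s['ft_force'])
for n,c in(("top",c),("scene",Cam("scene"))):
    m=c.mask((105,130,40),(125,255,255))
    for q,ce,st in comps(m,60):
        P=c.cloud(q)
        if abs(P[:,1].mean()+.05)<.12 and P[:,0].mean()>.42: print(n,len(P),P.mean(0).round(3),"z",np.percentile(P[:,2],[2,10,25,50,98]).round(4),cv2.minAreaRect(P[P[:,2]<.06][:,:2].astype(np.float32)))
E
python3 f.py
```

```text
[ 0.53864978 -0.11621195  0.15418462] [179.40397217 -64.92414311 -66.60602702] [ 0.49661156 -0.09912349 -2.29471476]
top 102 [ 0.554 -0.114  0.028] z [0.0068 0.008  0.0096 0.0126 0.1521] ((0.5547758936882019, -0.11997572332620621), (0.02794027514755726, 0.0293398667126894), 16.158103942871094)
top 146 [ 0.511 -0.14   0.028] z [0.0067 0.0088 0.0104 0.0134 0.0665] ((0.5112776160240173, -0.13668876886367798), (0.032131120562553406, 0.036977753043174744), 24.626110076904297)
top 66 [ 0.482 -0.054  0.03 ] z [0.0057 0.008  0.0095 0.0117 0.1729] ((0.4843999445438385, -0.055088818073272705), (0.04126708582043648, 0.007265024818480015), 23.70503807067871)
scene 1635 [ 0.541 -0.085  0.024] z [0.0083 0.0094 0.0105 0.0128 0.0658] ((0.5299798846244812, -0.09509716182947159), (0.09496042132377625, 0.11308453232049942), 23.207157135009766)
```

Call:
servo_tool --increments '[{"xyz": [-0.0018,0,0.0008],"rot": [0,0,0]},{"xyz": [-0.0018,0,0.0008],"rot": [0,0,0]},{"xyz": [-0.0018,0,0.0008],"rot": [0,0,0]},{"xyz": [0,0,0],"rot": [0,0,0]},{"xyz": [0,0,0],"rot": [0,0,0]}]'

```text
time: 7.08
ee_pos: [0.5387, -0.1159, 0.1487]
tcp_rot: [179.5, -64.9, -66.7]
ft_force: [0.2, 0.5, -2.1]
width: 0.298
grasp_force: 60.0
```

Call:
servo_tool --increments '[{"xyz": [-0.0014,0,0.0006],"rot": [0,0,0]},{"xyz": [0,0,0],"rot": [0,0,0]},{"xyz": [0,0,0],"rot": [0,0,0]}]'

```text
time: 7.33
ee_pos: [0.5386, -0.1159, 0.1472]
tcp_rot: [179.5, -64.9, -66.7]
ft_force: [0.8, -1.0, -1.9]
width: 0.29
grasp_force: 60.0
```

Call:
servo_tool --increments '[{"xyz": [-0.0009,0,0.0004],"rot": [0,0,0]},{"xyz": [0,0,0],"rot": [0,0,0]},{"xyz": [0,0,0],"rot": [0,0,0]}]'

```text
time: 7.58
ee_pos: [0.5386, -0.1158, 0.1462]
tcp_rot: [179.5, -64.9, -66.7]
ft_force: [0.6, -0.3, -2.3]
width: 0.294
grasp_force: 60.0
```

Call:
servo_tool --increments '[{"xyz": [-0.0009,0,0.0004],"rot": [0,0,0]},{"xyz": [-0.0009,0,0.0004],"rot": [0,0,0]},{"xyz": [0,0,0],"rot": [0,0,0]}]'

```text
time: 7.83
ee_pos: [0.5388, -0.1162, 0.1458]
tcp_rot: [179.7, -65.2, -66.8]
ft_force: [-2.2, 0.9, 5.3]
width: 0.295
grasp_force: 60.0
```

Call:
servo_tool --increments '[{"xyz": [-0.0009,0,0.0004],"rot": [0,0,0]},{"xyz": [0,0,0],"rot": [0,0,0]}]'

```text
time: 8.0
ee_pos: [0.5389, -0.1164, 0.1458]
tcp_rot: [179.7, -65.3, -66.9]
ft_force: [-3.6, 1.9, 9.1]
width: 0.295
grasp_force: 60.0
```

Call:
servo_tool --increments '[{"xyz": [-0.0009,0,0.0004],"rot": [0,0,0]},{"xyz": [0,0,0],"rot": [0,0,0]}]'

```text
time: 8.17
ee_pos: [0.5389, -0.1166, 0.1458]
tcp_rot: [179.8, -65.4, -67.0]
ft_force: [-6.8, 2.4, 11.4]
width: 0.29
grasp_force: 60.0
```

Call:
servo_tool --increments '[{"xyz": [-0.0009,0,0.0004],"rot": [0,0,0]},{"xyz": [0,0,0],"rot": [0,0,0]}]'

```text
time: 8.33
ee_pos: [0.539, -0.1168, 0.1457]
tcp_rot: [179.9, -65.6, -67.1]
ft_force: [-7.7, 2.8, 14.8]
width: 0.291
grasp_force: 60.0
```

Call:
servo_tool --increments '[{"xyz": [0.0027,0,-0.0012],"rot": [0,0,0]},{"xyz": [0,0,0],"rot": [0,0,0]}]'

```text
time: 8.5
ee_pos: [0.5389, -0.1161, 0.1458]
tcp_rot: [179.8, -65.1, -66.9]
ft_force: [-1.8, 0.7, 4.3]
width: 0.292
grasp_force: 60.0
```

Call:
servo_tool --increments '[{"xyz": [0,0,0],"rot": [0,0,0]},{"xyz": [0,0,0],"rot": [0,0,0]},{"xyz": [0,0,0],"rot": [0,0,0]},{"xyz": [0,0,0],"rot": [0,0,0]},{"xyz": [0,0,0],"rot": [0,0,0]},{"xyz": [0,0,0],"rot": [0,0,0]},{"xyz": [0,0,-0.01],"rot": [0,0,0]},{"xyz": [0,0,-0.02],"rot": [0,0,0]},{"xyz": [0,0,-0.03],"rot": [0,0,0]},{"xyz": [0,0,-0.03],"rot": [0,0,0]},{"xyz": [0,0,-0.03],"rot": [0,0,0]}]' --grip 0.85

```text
time: 9.42
ee_pos: [0.4956, -0.015, 0.1953]
tcp_rot: [179.4, -64.9, -66.6]
ft_force: [1.5, -0.3, 0.5]
width: 0.849
grasp_force: 0.0
```

```bash
cat > f2.py <<'E'
from g import *
s=env.sense();print(s['ee_pos'],s['tcp_rot'],s['joint_positions'])
for n in("top","scene"):
    c=Cam(n)
    m=c.mask((105,130,40),(125,255,255))
    P=c.cloud(m);P=P[(P[:,0]>.42)&(abs(P[:,1]+.05)<.13)]
    for lo,hi in((-.005,.008),(.03,.05)):
        b=P[(P[:,2]>lo)&(P[:,2]<hi)]
        if len(b)>10: print(n,lo,len(b),np.median(b[:,2]),cv2.minAreaRect(b[:,:2].astype(np.float32)))
    P=c.cloud(c.mask((0,150,50),(8,255,255)));P=P[(P[:,0]>.45)&(P[:,0]<.62)&(abs(P[:,1]+.08)<.1)]
    print(n,"red",len(P),P.mean(0).round(4),"z",np.percentile(P[:,2],[2,98]).round(3))
    b=P[P[:,2]>.163]
    if len(b)>5: print(" top",len(b),b.mean(0),cv2.minAreaRect(b[:,:2].astype(np.float32)))
    cv2.imwrite(f"pics/{n}2.png",c.p[:,:,::-1])
E
python3 f2.py
```

```text
[ 0.49564742 -0.01498347  0.19526518] [179.37843008 -64.92612305 -66.62156671] [ 35.39491313  21.0773905  -55.05326455  71.54110093 -68.67465673
 -75.17075182]
top -0.005 1531 0.002522725944170832 ((0.526217520236969, -0.09285856038331985), (0.08721911907196045, 0.1077246144413948), 23.305261611938477)
top 0.03 112 0.04056745964827098 ((0.5283845067024231, -0.10129578411579132), (0.08916807919740677, 0.07386626303195953), 23.332521438598633)
top red 121 [ 0.5409 -0.1313  0.1702] z [0.166 0.174]
 top 121 [ 0.54085221 -0.13134496  0.17019721] ((0.5406078696250916, -0.13111761212348938), (0.02082962542772293, 0.021920356899499893), 25.33601188659668)
scene -0.005 1184 0.002120426706452687 ((0.5297262072563171, -0.09497547149658203), (0.09434385597705841, 0.11234106123447418), 23.12331199645996)
scene 0.03 458 0.03804012478950797 ((0.5360887050628662, -0.10621676594018936), (0.09494441747665405, 0.0834050104022026), 22.497520446777344)
scene red 517 [ 0.5512 -0.1267  0.1347] z [0.074 0.172]
 top 151 [ 0.54484583 -0.12676902  0.17021298] ((0.5138977766036987, -0.08901089429855347), (0.02521790936589241, 0.13996058702468872), 39.11907958984375)
```

```bash
cat > t.py <<'E'
from g import *
p,r=cur()
s=rows(p+[0,0,.10],r,4)
R=Ro.from_euler('xyz',[180,0,23.2],degrees=True)
s=rows([.542,-.130,.27],R,20,s)
rows([.542,-.130,.141],R,7,s)
E
python3 t.py
```

```text
4 x xyz [0.0226, -0.0, -0.0106] rot [0.0, 0.0, 0.0] | mm/row 25.0 deg/row 0.00
20 x xyz [0.0031, 0.0044, 0.0047] rot [2.52, -2.53, -3.96] | mm/row 7.1 deg/row 5.33
7 x xyz [0.0, -0.0, 0.0184] rot [0.0, 0.0, 0.0] | mm/row 18.4 deg/row 0.00
```

Call:
servo_tool --increments '[{"xyz": [0.0226,0,-0.0106],"rot": [0,0,0]},{"xyz": [0.0226,0,-0.0106],"rot": [0,0,0]},{"xyz": [0.0226,0,-0.0106],"rot": [0,0,0]},{"xyz": [0.0226,0,-0.0106],"rot": [0,0,0]},{"xyz": [0.0031,0.0044,0.0047],"rot": [2.52,-2.53,-3.96]},{"xyz": [0.0031,0.0044,0.0047],"rot": [2.52,-2.53,-3.96]},{"xyz": [0.0031,0.0044,0.0047],"rot": [2.52,-2.53,-3.96]},{"xyz": [0.0031,0.0044,0.0047],"rot": [2.52,-2.53,-3.96]},{"xyz": [0.0031,0.0044,0.0047],"rot": [2.52,-2.53,-3.96]},{"xyz": [0.0031,0.0044,0.0047],"rot": [2.52,-2.53,-3.96]},{"xyz": [0.0031,0.0044,0.0047],"rot": [2.52,-2.53,-3.96]},{"xyz": [0.0031,0.0044,0.0047],"rot": [2.52,-2.53,-3.96]}]'

```text
time: 10.52
ee_pos: [0.4953, -0.0732, 0.2975]
tcp_rot: [162.9, -38.2, -20.9]
ft_force: [1.2, -0.6, -0.3]
width: 0.85
grasp_force: 0.0
```

Call:
servo_tool --increments '[{"xyz": [0.0031,0.0044,0.0047],"rot": [2.52,-2.53,-3.96]},{"xyz": [0.0031,0.0044,0.0047],"rot": [2.52,-2.53,-3.96]},{"xyz": [0.0031,0.0044,0.0047],"rot": [2.52,-2.53,-3.96]},{"xyz": [0.0031,0.0044,0.0047],"rot": [2.52,-2.53,-3.96]},{"xyz": [0.0031,0.0044,0.0047],"rot": [2.52,-2.53,-3.96]},{"xyz": [0.0031,0.0044,0.0047],"rot": [2.52,-2.53,-3.96]},{"xyz": [0.0031,0.0044,0.0047],"rot": [2.52,-2.53,-3.96]},{"xyz": [0.0031,0.0044,0.0047],"rot": [2.52,-2.53,-3.96]},{"xyz": [0.0031,0.0044,0.0047],"rot": [2.52,-2.53,-3.96]},{"xyz": [0.0031,0.0044,0.0047],"rot": [2.52,-2.53,-3.96]},{"xyz": [0.0031,0.0044,0.0047],"rot": [2.52,-2.53,-3.96]},{"xyz": [0.0031,0.0044,0.0047],"rot": [2.52,-2.53,-3.96]}]' --grip 1

```text
time: 11.52
ee_pos: [0.5387, -0.1358, 0.2705]
tcp_rot: [178.9, -0.7, 20.8]
ft_force: [0.1, 0.1, -0.1]
width: 1.003
grasp_force: 0.0
```

```bash
cat > t.py <<'E'
from g import *
p,r=cur();print(p,r.as_euler('xyz',degrees=True),env.sense()['joint_positions'])
R=Ro.from_euler('xyz',[180,0,23.2],degrees=True)
s=rows([.542,-.130,.27],R,8)
rows([.542,-.130,.141],R,7,s)
E
python3 t.py
```

```text
[ 0.53865188 -0.13580212  0.27045341] [178.94215045  -0.65239399  20.81113842] [  2.99363078  13.80711149  -8.42549162   0.87837858 -66.82504409
 107.47244267]
8 x xyz [0.0007, -0.0005, 0.0001] rot [0.13, -0.08, -0.3] | mm/row 0.8 deg/row 0.34
7 x xyz [0.0, -0.0, 0.0184] rot [0.0, 0.0, 0.0] | mm/row 18.4 deg/row 0.00
```

Call:
servo_tool --increments '[{"xyz": [0,0,0],"rot": [0,0,0]},{"xyz": [0,0,0],"rot": [0,0,0]},{"xyz": [0,0,0],"rot": [0,0,0]}]'

```text
time: 11.77
ee_pos: [0.5381, -0.1349, 0.2702]
tcp_rot: [178.8, -0.7, 20.6]
ft_force: [0.1, 0.5, -0.2]
width: 1.002
grasp_force: 0.0
```

```bash
python3 t.py; python3 f2.py | grep -A1 red
```

```text
[ 0.53805298 -0.13492151  0.27022257] [178.78108544  -0.72477582  20.61742574] [  3.16455335  13.66520736  -8.71021341   1.03039591 -66.57097009
 107.04414782]
8 x xyz [0.0007, -0.0004, 0.0] rot [0.15, -0.09, -0.32] | mm/row 0.8 deg/row 0.37
7 x xyz [0.0, -0.0, 0.0184] rot [0.0, 0.0, 0.0] | mm/row 18.4 deg/row 0.00f2.py:11: RuntimeWarning: Mean of empty slice.
  print(n,"red",len(P),P.mean(0).round(4),"z",np.percentile(P[:,2],[2,98]).round(3))
  ret = um.true_divide(
Traceback (most recent call last):
  File "f2.py", line 11, in <module>
    print(n,"red",len(P),P.mean(0).round(4),"z",np.percentile(P[:,2],[2,98]).round(3))
                                                ~~~~~~~~~~~~~^^^^^^^^^^^^^^^
IndexError: index -1 is out of bounds for axis 0 with size 0
```

Call:
servo_tool --increments '[{"xyz": [0.0028,-0.0017,0],"rot": [0.6,-0.36,-1.28]},{"xyz": [0.0028,-0.0017,0],"rot": [0.6,-0.36,-1.28]},{"xyz": [0,0,0.015],"rot": [0,0,0]},{"xyz": [0,0,0.02],"rot": [0,0,0]},{"xyz": [0,0,0.02],"rot": [0,0,0]},{"xyz": [0,0,0.02],"rot": [0,0,0]},{"xyz": [0,0,0.02],"rot": [0,0,0]},{"xyz": [0,0,0.02],"rot": [0,0,0]},{"xyz": [0,0,0.014],"rot": [0,0,0]},{"xyz": [0,0,0],"rot": [0,0,0]},{"xyz": [0,0,0],"rot": [0,0,0]}]'

```text
time: 12.73
ee_pos: [0.5427, -0.1288, 0.1419]
tcp_rot: [180.0, 0.0, 23.4]
ft_force: [0.7, 0.2, 0.7]
width: 1.002
grasp_force: 0.0
```

```bash
python3 t.py
```

```text
[ 0.54265134 -0.12882125  0.1419206 ] [1.79981099e+02 1.03368862e-02 2.33505754e+01] [ 3.30640912e+00  2.12825503e+01 -1.74042779e+01  2.72846356e-02
 -5.13164076e+01  1.10027114e+02]
8 x xyz [-0.0001, 0.0001, -0.016] rot [0.0, 0.0, 0.02] | mm/row 16.0 deg/row 0.02
7 x xyz [0.0, -0.0, 0.0184] rot [0.0, 0.0, 0.0] | mm/row 18.4 deg/row 0.00
```

Call:
servo_tool --increments '[{"xyz": [0,0,0],"rot": [0,0,0]},{"xyz": [0,0,0],"rot": [0,0,0]},{"xyz": [0,0,0],"rot": [0,0,0]},{"xyz": [0,0,0],"rot": [0,0,0]},{"xyz": [0,0,0],"rot": [0,0,0]},{"xyz": [0,0,0],"rot": [0,0,0]},{"xyz": [0,0,0],"rot": [0,0,0]},{"xyz": [0,0,0],"rot": [0,0,0]},{"xyz": [0,0,0],"rot": [0,0,0]},{"xyz": [0,0,0],"rot": [0,0,0]},{"xyz": [0,0,0],"rot": [0,0,0]},{"xyz": [0,0,0],"rot": [0,0,0]}]' --grip 0 --squeeze 60

```text
time: 13.73
ee_pos: [0.5432, -0.1292, 0.1419]
tcp_rot: [180.0, -0.1, 23.3]
ft_force: [0.3, -1.0, -0.4]
width: 0.295
grasp_force: 60.0
```

Call:
servo_tool --increments '[{"xyz": [0,0,0],"rot": [0,0,0]},{"xyz": [0,0,0],"rot": [0,0,0]}]'

```text
time: 13.9
ee_pos: [0.5431, -0.1291, 0.1419]
tcp_rot: [180.0, -0.1, 23.3]
ft_force: [-0.5, -1.6, 0.5]
width: 0.298
grasp_force: 60.0
```

```bash
cat > t.py <<'E'
from g import *
p,r=cur();print(p,r.as_euler('xyz',degrees=True))
# scoop frame in tool, from the grasp: scoop x=-tool y, scoop z=-tool z, y=-tool x ; handle axis x=-37 at TCP; z origin = -p_z (standing)
ty=np.radians(7.9);tx=np.array([np.cos(ty),np.sin(ty),0]);tyv=np.array([-tx[1],tx[0],0]);T0=np.array([.5525,.343,0])
h0=p[2]
R=Ro.from_euler('xyz',[180,0,7.9-90],degrees=True)
s=rows(p+[0,0,.10],r,5)
def tcp(lip,zz): return T0+tx*(lip-.099)+[0,0,h0+zz]
s=rows(tcp(0.015,.10),R,24,s)
s=rows(tcp(0.015,.010),R,6,s)
for k in [(.631,.333),(.591,.3235),(.587,.3726),(.635,.3817)]:
    d=np.array([*k,0])-T0;print("ball tray",(d@tx).round(4),(d@tyv).round(4))
E
python3 t.py
```

```text
[ 0.54309813 -0.12911586  0.14188277] [ 1.79976799e+02 -5.38619820e-02  2.33032790e+01]
5 x xyz [0.0, 0.0, -0.02] rot [0.0, 0.0, 0.0] | mm/row 20.0 deg/row 0.00
24 x xyz [-0.0133, -0.0181, -0.0] rot [-0.0, -0.0, 4.39] | mm/row 22.5 deg/row 4.39
6 x xyz [0.0, -0.0, 0.015] rot [0.0, 0.0, 0.0] | mm/row 15.0 deg/row 0.00
ball tray 0.0764 -0.0207
ball tray 0.0355 -0.0246
ball tray 0.0382 0.0246
ball tray 0.087 0.027
```

```bash
sed -i 's/\[0,0,.10\],r,5/[0,0,.15],r,5/;s/tcp(0.015,.10)/tcp(0.005,.15)/;s/tcp(0.015,.010),R,6/tcp(0.005,.060),R,4/' t.py; python3 t.py|head -4; python3 - <<'E'
E
```

```text
[ 0.54309813 -0.12911586  0.14188277] [ 1.79976799e+02 -5.38619820e-02  2.33032790e+01]
5 x xyz [0.0, 0.0, -0.03] rot [0.0, 0.0, 0.0] | mm/row 30.0 deg/row 0.00
24 x xyz [-0.0137, -0.0178, -0.0] rot [-0.0, -0.0, 4.39] | mm/row 22.5 deg/row 4.39
4 x xyz [0.0, -0.0, 0.0225] rot [0.0, 0.0, 0.0] | mm/row 22.5 deg/row 0.00
```

Call:
servo_tool --increments '[{"xyz": [0,0,-0.03],"rot": [0,0,0]},{"xyz": [0,0,-0.03],"rot": [0,0,0]},{"xyz": [0,0,-0.03],"rot": [0,0,0]},{"xyz": [0,0,-0.03],"rot": [0,0,0]},{"xyz": [0,0,-0.03],"rot": [0,0,0]}]'

```text
time: 14.32
ee_pos: [0.542, -0.1287, 0.2925]
tcp_rot: [-179.9, 0.0, 23.3]
ft_force: [0.4, 0.4, -2.1]
width: 0.292
grasp_force: 60.0
```

Call:
servo_tool --increments '[{"xyz": [-0.0137,-0.0178,0],"rot": [0,0,4.39]},{"xyz": [-0.0137,-0.0178,0],"rot": [0,0,4.39]},{"xyz": [-0.0137,-0.0178,0],"rot": [0,0,4.39]},{"xyz": [-0.0137,-0.0178,0],"rot": [0,0,4.39]},{"xyz": [-0.0137,-0.0178,0],"rot": [0,0,4.39]},{"xyz": [-0.0137,-0.0178,0],"rot": [0,0,4.39]},{"xyz": [-0.0137,-0.0178,0],"rot": [0,0,4.39]},{"xyz": [-0.0137,-0.0178,0],"rot": [0,0,4.39]},{"xyz": [-0.0137,-0.0178,0],"rot": [0,0,4.39]},{"xyz": [-0.0137,-0.0178,0],"rot": [0,0,4.39]},{"xyz": [-0.0137,-0.0178,0],"rot": [0,0,4.39]},{"xyz": [-0.0137,-0.0178,0],"rot": [0,0,4.39]}]'

```text
time: 15.32
ee_pos: [0.3856, 0.08, 0.2912]
tcp_rot: [180.0, 0.0, -29.6]
ft_force: [0.1, 1.1, -2.4]
width: 0.296
grasp_force: 60.0
```

Call:
servo_tool --increments '[{"xyz": [-0.0137,-0.0178,0],"rot": [0,0,4.39]},{"xyz": [-0.0137,-0.0178,0],"rot": [0,0,4.39]},{"xyz": [-0.0137,-0.0178,0],"rot": [0,0,4.39]},{"xyz": [-0.0137,-0.0178,0],"rot": [0,0,4.39]},{"xyz": [-0.0137,-0.0178,0],"rot": [0,0,4.39]},{"xyz": [-0.0137,-0.0178,0],"rot": [0,0,4.39]},{"xyz": [-0.0137,-0.0178,0],"rot": [0,0,4.39]},{"xyz": [-0.0137,-0.0178,0],"rot": [0,0,4.39]},{"xyz": [-0.0137,-0.0178,0],"rot": [0,0,4.39]},{"xyz": [-0.0137,-0.0178,0],"rot": [0,0,4.39]},{"xyz": [-0.0137,-0.0178,0],"rot": [0,0,4.39]},{"xyz": [-0.0137,-0.0178,0],"rot": [0,0,4.39]}]'

```text
time: 16.32
ee_pos: [0.4583, 0.3305, 0.2908]
tcp_rot: [179.9, -0.0, -82.2]
ft_force: [0.3, -0.3, -1.3]
width: 0.296
grasp_force: 60.0
```

Call:
servo_tool --increments '[{"xyz": [0,0,0.0225],"rot": [0,0,0]},{"xyz": [0,0,0.0225],"rot": [0,0,0]},{"xyz": [0,0,0.0225],"rot": [0,0,0]},{"xyz": [0,0,0.0225],"rot": [0,0,0]},{"xyz": [0,0,0],"rot": [0,0,0]},{"xyz": [0,0,0],"rot": [0,0,0]}]'

```text
time: 16.82
ee_pos: [0.458, 0.3289, 0.2005]
tcp_rot: [179.9, -0.2, -82.1]
ft_force: [0.7, 0.3, -1.4]
width: 0.295
grasp_force: 60.0
```

```bash
cat > q.py <<'E'
import sys
from g import *
np.set_printoptions(precision=4,suppress=True)
tag=sys.argv[1]
s=env.sense();print(s['ee_pos'],s['tcp_rot'],s['joint_positions'].round(1),s['ft_force'])
ims=[]
for n in("top","scene"):
    c=Cam(n);np.savez(f"{n}_{tag}.npz",p=c.p,d=c.d)
    P=c.cloud(c.mask((105,130,40),(125,255,255)));P=P[(P[:,0]>.36)&(abs(P[:,1]-.34)<.1)&(P[:,2]>.02)]
    print(n,"blue",len(P),cv2.minAreaRect(P[:,:2].astype(np.float32)),np.percentile(P[:,2],[2,50,98]))
    y0,x0=(120,90) if n=="top" else (240,330)
    ims.append(cv2.resize(c.p[y0:y0+240,x0:x0+160] if n=="top" else c.p[y0:y0+240,x0:x0+240],None,fx=2,fy=2))
cv2.imwrite(f"pics/q{tag}.png",np.hstack(ims)[:,:,::-1])
E
python3 q.py a
```

```text
[0.458  0.3289 0.2005] [179.8644  -0.1693 -82.0532] [ 52.2  18.4 -12.1   0.  -59.6 -44.2] [ 0.7221  0.2574 -1.4052]
top blue 1293 ((0.49661877751350403, 0.3313574492931366), (0.11037295311689377, 0.08630722761154175), 7.478321075439453) [0.0573 0.0619 0.1142]
scene blue 3706 ((0.4942709505558014, 0.33266472816467285), (0.13061219453811646, 0.091861292719841), 7.817740440368652) [0.0593 0.0626 0.1105]
```

View pics/qa.png

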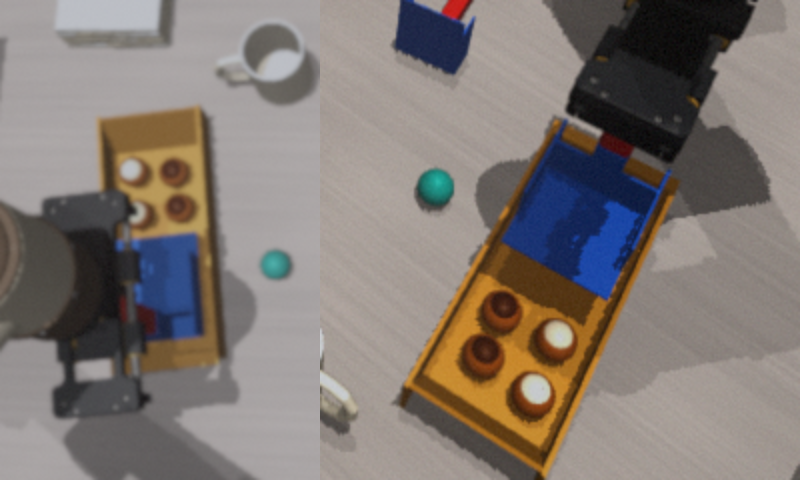

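The scoop hovers in line with the tray, at about (150,290) in the left panel. The four bites sit two by two ahead of its lip, and I can see about 8 mm of room on each side. I'll lower it with the lip slightly down.

Call:
servo_tool --increments '[{"xyz": [-0.001,0,0.0125],"rot": [0,0,0]},{"xyz": [0,0,0.0125],"rot": [0,0,0]},{"xyz": [0,0,0.0125],"rot": [-0.7,0,0]},{"xyz": [0,0,0.0125],"rot": [-0.8,0,0]},{"xyz": [0,0,0],"rot": [0,0,0]},{"xyz": [0,0,0],"rot": [0,0,0]}]'

```text
time: 17.42
ee_pos: [0.4588, 0.3306, 0.1515]
tcp_rot: [178.5, -0.0, -82.1]
ft_force: [-0.7, 0.5, -2.2]
width: 0.291
grasp_force: 60.0
```

Call:
servo_tool --increments '[{"xyz": [0,0,0.001],"rot": [0,0,0]},{"xyz": [0,0,0],"rot": [0,0,0]},{"xyz": [0,0,0],"rot": [0,0,0]}]'

```text
time: 17.67
ee_pos: [0.4587, 0.3309, 0.1515]
tcp_rot: [178.6, 0.0, -82.0]
ft_force: [-0.1, 1.1, -2.1]
width: 0.291
grasp_force: 60.0
```

Call:
servo_tool --increments '[{"xyz": [0,0,0.001],"rot": [0,0,0]},{"xyz": [0,0,0],"rot": [0,0,0]},{"xyz": [0,0,0],"rot": [0,0,0]}]'

```text
time: 17.92
ee_pos: [0.4584, 0.3306, 0.15]
tcp_rot: [178.6, 0.0, -82.1]
ft_force: [-0.0, -0.0, -1.6]
width: 0.294
grasp_force: 60.0
```

Call:
servo_tool --increments '[{"xyz": [0,0,0.001],"rot": [0,0,0]},{"xyz": [0,0,0],"rot": [0,0,0]},{"xyz": [0,0,0],"rot": [0,0,0]}]'

```text
time: 18.17
ee_pos: [0.4584, 0.3306, 0.1488]
tcp_rot: [178.5, -0.0, -82.1]
ft_force: [-0.1, 0.1, -1.1]
width: 0.296
grasp_force: 60.0
```

Call:
servo_tool --increments '[{"xyz": [0,0,0.0007],"rot": [0,0,0]},{"xyz": [0,0,0],"rot": [0,0,0]},{"xyz": [0,0,0],"rot": [0,0,0]}]'

```text
time: 18.42
ee_pos: [0.4584, 0.3307, 0.1483]
tcp_rot: [178.6, 0.0, -82.0]
ft_force: [-0.6, 0.1, -0.5]
width: 0.295
grasp_force: 60.0
```

Call:
servo_tool --increments '[{"xyz": [0,0,0.0007],"rot": [0,0,0]},{"xyz": [0,0,0],"rot": [0,0,0]},{"xyz": [0,0,0],"rot": [0,0,0]}]'

```text
time: 18.67
ee_pos: [0.4584, 0.3308, 0.1482]
tcp_rot: [178.6, 0.0, -82.0]
ft_force: [-3.5, -1.4, 5.4]
width: 0.295
grasp_force: 60.0
```

Call:
servo_tool --increments '[{"xyz": [0,-0.005,-0.0001],"rot": [0,0,0]},{"xyz": [0,-0.005,-0.0001],"rot": [0,0,0]},{"xyz": [0,-0.005,-0.0001],"rot": [0,0,0]},{"xyz": [0,-0.005,-0.0001],"rot": [0,0,0]},{"xyz": [0,-0.005,-0.0001],"rot": [0,0,0]},{"xyz": [0,-0.005,-0.0001],"rot": [0,0,0]},{"xyz": [0,-0.005,-0.0001],"rot": [0,0,0]},{"xyz": [0,-0.005,-0.0001],"rot": [0,0,0]},{"xyz": [0,-0.005,-0.0001],"rot": [0,0,0]},{"xyz": [0,-0.005,-0.0001],"rot": [0,0,0]},{"xyz": [0,0,0],"rot": [0,0,0]}]'

```text
time: 19.58
ee_pos: [0.5088, 0.3379, 0.1481]
tcp_rot: [178.6, 0.0, -82.0]
ft_force: [-1.9, -1.3, 4.9]
width: 0.294
grasp_force: 60.0
```

```bash
cat > b.py <<'E'
# count of brown/iced balls and where, in tray frame
import sys
from g import *
np.set_printoptions(precision=3,suppress=True)
s=env.sense();print(s['ee_pos'],s['tcp_rot'],s['ft_force'])
ims=[]
for n in("top","scene"):
    c=Cam(n)
    y0,x0=(150,90) if n=="top" else (330,350)
    ims.append(cv2.resize(c.p[y0:y0+150,x0:x0+125],None,fx=3.2,fy=3.2,interpolation=cv2.INTER_CUBIC))
cv2.imwrite(f"pics/b{sys.argv[1]}.png",np.hstack(ims)[:,:,::-1])
E
python3 b.py 1
```

```text
[0.509 0.338 0.148] [178.629   0.025 -82.04 ] [-1.884 -1.349  4.909]
```

View pics/b1.png

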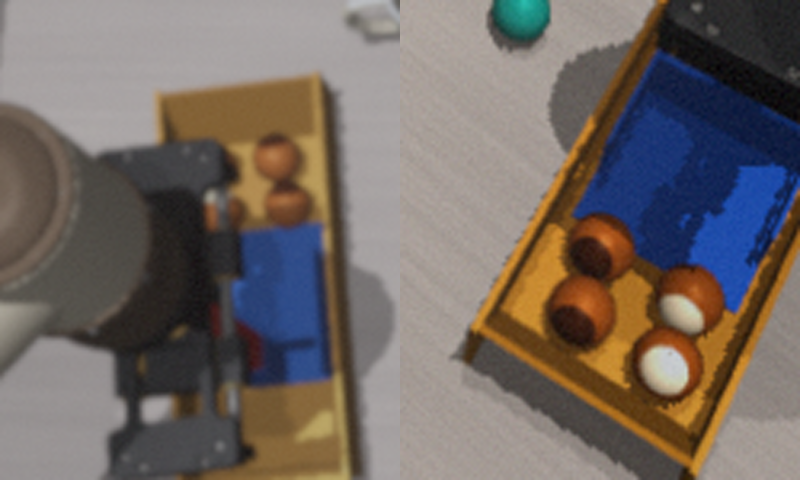

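The balls are rolling ahead of the lip, with two at the mouth and two in front of them (right panel, (600,250) to (665,365)). I'll keep pushing.

Call:
servo_tool --increments '[{"xyz": [0,-0.005,-0.0001],"rot": [0,0,0]},{"xyz": [0,-0.005,-0.0001],"rot": [0,0,0]},{"xyz": [0,-0.005,-0.0001],"rot": [0,0,0]},{"xyz": [0,-0.005,-0.0001],"rot": [0,0,0]},{"xyz": [0,-0.005,-0.0001],"rot": [0,0,0]},{"xyz": [0,-0.005,-0.0001],"rot": [0,0,0]},{"xyz": [0,-0.005,-0.0001],"rot": [0,0,0]},{"xyz": [0,0,0],"rot": [0,0,0]}]'

```text
time: 20.35
ee_pos: [0.543, 0.3426, 0.1482]
tcp_rot: [178.6, 0.0, -82.0]
ft_force: [-4.6, -2.1, 7.4]
width: 0.301
grasp_force: 60.0
```

Call:
servo_tool --increments '[{"xyz": [0,-0.005,-0.0001],"rot": [0,0,0]},{"xyz": [0,-0.005,-0.0001],"rot": [0,0,0]},{"xyz": [0,0,0],"rot": [0,0,0]}]'

```text
time: 20.6
ee_pos: [0.5529, 0.344, 0.1482]
tcp_rot: [178.6, 0.0, -82.0]
ft_force: [-4.1, -0.3, 8.4]
width: 0.294
grasp_force: 60.0
```

```bash
python3 b.py 2
```

```text
[0.553 0.344 0.148] [178.587   0.01  -82.027] [-4.08  -0.252  8.445]
```

View pics/b2.png

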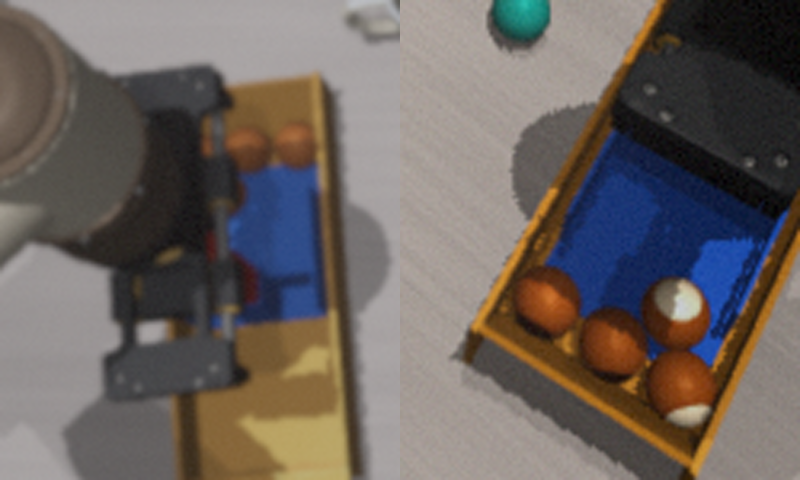

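Call:
servo_tool --increments '[{"xyz": [0,-0.004,-0.0001],"rot": [0,0,0]},{"xyz": [0,-0.004,-0.0001],"rot": [0,0,0]},{"xyz": [0,0,0],"rot": [0,0,0]}]'

```text
time: 20.95
ee_pos: [0.56, 0.3448, 0.1484]
tcp_rot: [178.5, -0.0, -82.0]
ft_force: [-6.1, -0.9, 9.1]
width: 0.293
grasp_force: 60.0
```

Call:
servo_tool --increments '[{"xyz": [0,-0.003,-0.0001],"rot": [0,0,0]},{"xyz": [0,0,0],"rot": [0,0,0]},{"xyz": [0,0,0],"rot": [0,0,0]}]'

```text
time: 21.2
ee_pos: [0.5628, 0.3452, 0.1483]
tcp_rot: [178.5, -0.0, -82.0]
ft_force: [-6.0, -1.0, 8.0]
width: 0.297
grasp_force: 60.0
```

```bash
python3 b.py 3
```

```text
[0.563 0.345 0.148] [178.514  -0.016 -82.021] [-6.003 -1.009  8.015]
```

View pics/b3.png

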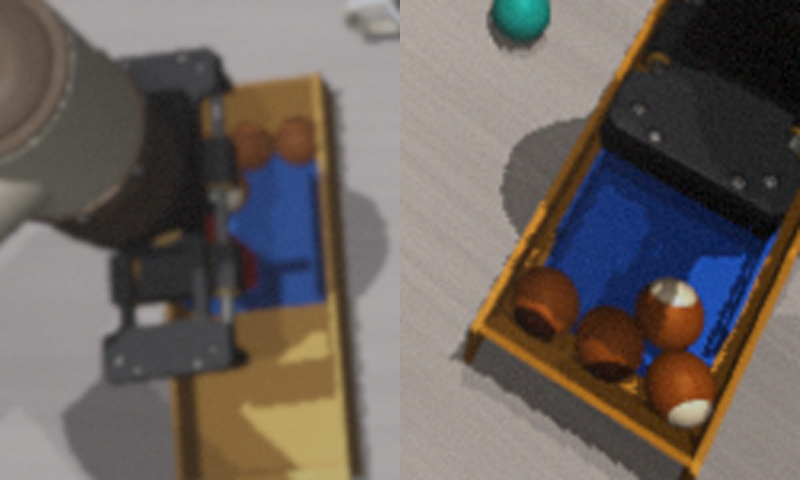

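Call:
servo_tool --increments '[{"xyz": [0,-0.003,-0.0001],"rot": [0,0,0]},{"xyz": [0,0,0],"rot": [0,0,0]}]'

```text
time: 21.47
ee_pos: [0.5659, 0.3456, 0.1483]
tcp_rot: [178.5, -0.0, -82.0]
ft_force: [-5.8, -0.8, 8.9]
width: 0.296
grasp_force: 60.0
```

Call:
servo_tool --increments '[{"xyz": [0,-0.003,-0.0001],"rot": [0,0,0]},{"xyz": [0,0,0],"rot": [0,0,0]}]'

```text
time: 21.63
ee_pos: [0.5689, 0.3461, 0.1483]
tcp_rot: [178.5, -0.0, -82.0]
ft_force: [-5.1, -0.7, 7.9]
width: 0.294
grasp_force: 60.0
```

Call:
servo_tool --increments '[{"xyz": [0,-0.002,-0.0001],"rot": [0,0,0]},{"xyz": [0,0,0],"rot": [0,0,0]}]'

```text
time: 21.8
ee_pos: [0.5707, 0.3463, 0.1484]
tcp_rot: [178.5, -0.0, -82.0]
ft_force: [-5.6, 0.3, 7.4]
width: 0.298
grasp_force: 60.0
```

Call:
servo_tool --increments '[{"xyz": [0,-0.002,-0.0001],"rot": [0,0,0]},{"xyz": [0,0,0],"rot": [0,0,0]}]'

```text
time: 21.97
ee_pos: [0.5724, 0.3466, 0.1484]
tcp_rot: [178.5, -0.0, -82.0]
ft_force: [-6.5, -0.4, 8.8]
width: 0.295
grasp_force: 60.0
```

Call:
servo_tool --increments '[{"xyz": [0,-0.002,-0.0001],"rot": [0,0,0]},{"xyz": [0,0,0],"rot": [0,0,0]}]'

```text
time: 22.13
ee_pos: [0.573, 0.3466, 0.1488]
tcp_rot: [178.3, -0.1, -82.0]
ft_force: [-11.0, -1.4, 11.6]
width: 0.295
grasp_force: 60.0
```

Call:
servo_tool --increments '[{"xyz": [0,-0.002,-0.0001],"rot": [0,0,0]},{"xyz": [0,0,0],"rot": [0,0,0]}]'

```text
time: 22.3
ee_pos: [0.5736, 0.3467, 0.1491]
tcp_rot: [178.1, -0.1, -82.0]
ft_force: [-13.9, -1.1, 16.0]
width: 0.301
grasp_force: 60.0
```

```bash
cat > t.py <<'E'
from g import *
p,r=cur();e=r.as_euler('xyz',degrees=True);d0=-(180-abs(e[0]));print(p,e,d0)
def rel(d): d=np.radians(d);return np.array([13*np.cos(d)-142*np.sin(d),13*np.sin(d)+142*np.cos(d)])
L=lambda d:112*np.array([np.cos(np.radians(d)),np.sin(np.radians(d))])
tcp0=np.array([0,p[2]*1e3]);B=tcp0-rel(d0);lip0=B+L(d0);print("B",B,"lip",lip0)
prev=tcp0;ds=[d0]+list(np.arange(1,26,2.4))
for a,d in zip(ds,ds[1:]):
    hb=max(6.,lip0[1]+.8-L(d)[1]); hl=hb+L(d)[1]
    Bf=lip0[0]+.52*(hl-lip0[1])-L(d)[0]
    t=np.array([Bf,hb])+rel(d);m=t-prev;prev=t
    th=np.radians(a) # tool y=-scoop x ; tool z=-scoop z
    sx=np.array([np.cos(th),np.sin(th)]);sz=np.array([-np.sin(th),np.cos(th)])
    print("d%.1f lip(%.1f,%.1f)"%(d,Bf+L(d)[0],hl),"xyz",[0,round(-m@sx/1e3,4),round(-m@sz/1e3,4)],"rot",round(d-a,2))
E
python3 t.py
```

```text
[0.57362977 0.34666884 0.14908621] [ 1.78112132e+02 -9.36110813e-02 -8.20193155e+01] -1.8878684184626309
B [-17.67092902   7.59155291] lip [94.26827892  3.90187441]
d1.0 lip(96.4,8.0) xyz [0, np.float64(0.0051), np.float64(0.001)] rot 2.89
d3.4 lip(98.8,12.6) xyz [0, np.float64(0.0033), np.float64(-0.0004)] rot 2.4
d5.8 lip(101.2,17.3) xyz [0, np.float64(0.0032), np.float64(-0.0003)] rot 2.4
d8.2 lip(103.7,22.0) xyz [0, np.float64(0.003), np.float64(-0.0001)] rot 2.4
d10.6 lip(106.1,26.6) xyz [0, np.float64(0.0028), np.float64(0.0)] rot 2.4
d13.0 lip(108.5,31.2) xyz [0, np.float64(0.0027), np.float64(0.0002)] rot 2.4
d15.4 lip(110.8,35.7) xyz [0, np.float64(0.0025), np.float64(0.0004)] rot 2.4
d17.8 lip(113.2,40.2) xyz [0, np.float64(0.0024), np.float64(0.0006)] rot 2.4
d20.2 lip(115.5,44.7) xyz [0, np.float64(0.0023), np.float64(0.0008)] rot 2.4
d22.6 lip(117.7,49.0) xyz [0, np.float64(0.0022), np.float64(0.001)] rot 2.4
d25.0 lip(120.0,53.3) xyz [0, np.float64(0.0021), np.float64(0.0012)] rot 2.4
```

Call:
servo_tool --increments '[{"xyz": [0,0.0065,0],"rot": [2.9,0,0]},{"xyz": [0,0.0033,-0.0004],"rot": [2.4,0,0]},{"xyz": [0,0.0032,-0.0003],"rot": [2.4,0,0]},{"xyz": [0,0.003,-0.0001],"rot": [2.4,0,0]},{"xyz": [0,0.0028,0],"rot": [2.4,0,0]},{"xyz": [0,0.0027,0.0002],"rot": [2.4,0,0]},{"xyz": [0,0,0],"rot": [0,0,0]}]'

```text
time: 22.88
ee_pos: [0.5537, 0.343, 0.145]
tcp_rot: [-166.7, -0.1, -82.0]
ft_force: [-0.5, 0.1, -2.3]
width: 0.291
grasp_force: 60.0
```

Call:
servo_tool --increments '[{"xyz": [0,0.0025,0.0004],"rot": [2.4,0,0]},{"xyz": [0,0.0024,0.0006],"rot": [2.4,0,0]},{"xyz": [0,0.0023,0.0008],"rot": [2.4,0,0]},{"xyz": [0,0.0022,0.001],"rot": [2.4,0,0]},{"xyz": [0,0,0],"rot": [0,0,0]}]'

```text
time: 23.3
ee_pos: [0.5464, 0.3418, 0.1397]
tcp_rot: [-157.0, -0.2, -81.8]
ft_force: [-0.5, -1.2, -1.1]
width: 0.294
grasp_force: 60.0
```

```bash
python3 b.py 4
```

```text
[0.546 0.342 0.14 ] [-157.046   -0.225  -81.838] [-0.476 -1.241 -1.1  ]
```

View pics/b4.png

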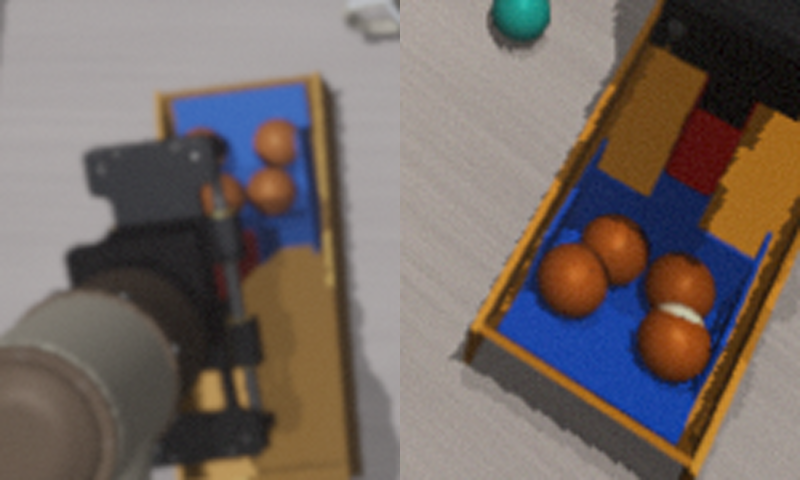

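All four bites are in the pan, at (615,250), (575,280), (680,285) and (675,345) in the right panel. I'll lift clear and carry them.

```bash
cat > t.py <<'E'
from g import *
p,r=cur()
def pose(phi,d,lip):
    f=np.array([np.cos(np.radians(phi)),np.sin(np.radians(phi)),0]);dr=np.radians(d);k=np.array([0,0,1.])
    sx=np.cos(dr)*f+np.sin(dr)*k;sz=-np.sin(dr)*f+np.cos(dr)*k;sy=np.cross(sz,sx)
    return np.array(lip)-.099*sx+.142*sz, Ro.from_matrix(np.c_[-sy,-sx,-sz])
if __name__=="__main__":
    s=rows(p+[-.012,-.002,.03],r,4);s=rows(s[0]+[0,0,.13],r,9,s)
    s=rows(*pose(-90,24,[.55,-.255,.20]),30,s)
    N=30;a,b=None,None
    s=rows(*pose(-90,24,[.55,-.255,.125]),5,s)
    s=rows(*pose(-90,5,[.55,-.255,.08]),8,s)
    s=rows(*pose(-90,-45,[.55,-.255,.08]),16,s)
E
python3 t.py
```

```text
4 x xyz [0.0001, -0.0001, -0.0081] rot [0.0, 0.0, 0.0] | mm/row 8.1 deg/row 0.00
9 x xyz [0.0, -0.0056, -0.0133] rot [0.0, 0.0, 0.0] | mm/row 14.4 deg/row 0.00
30 x xyz [0.0127, -0.0101, 0.0048] rot [0.03, 1.3, 3.0] | mm/row 16.9 deg/row 3.26
5 x xyz [-0.0, 0.0061, 0.0137] rot [0.0, 0.0, 0.0] | mm/row 15.0 deg/row 0.00
8 x xyz [0.0, -0.0044, 0.0015] rot [-2.38, -0.0, -0.0] | mm/row 4.7 deg/row 2.38
16 x xyz [0.0, -0.0079, -0.0052] rot [-3.12, -0.0, 0.0] | mm/row 9.4 deg/row 3.12
```

Call:
servo_tool --increments '[{"xyz": [0,0,-0.008],"rot": [0,0,0]},{"xyz": [0,0,-0.008],"rot": [0,0,0]},{"xyz": [0,0,-0.008],"rot": [0,0,0]},{"xyz": [0,0,-0.008],"rot": [0,0,0]},{"xyz": [0,-0.0056,-0.0133],"rot": [0,0,0]},{"xyz": [0,-0.0056,-0.0133],"rot": [0,0,0]},{"xyz": [0,-0.0056,-0.0133],"rot": [0,0,0]},{"xyz": [0,-0.0056,-0.0133],"rot": [0,0,0]},{"xyz": [0,-0.0056,-0.0133],"rot": [0,0,0]},{"xyz": [0,-0.0056,-0.0133],"rot": [0,0,0]},{"xyz": [0,-0.0056,-0.0133],"rot": [0,0,0]},{"xyz": [0,-0.0056,-0.0133],"rot": [0,0,0]}]'

```text
time: 24.4
ee_pos: [0.5351, 0.3414, 0.2858]
tcp_rot: [-157.2, 0.0, -82.1]
ft_force: [-1.0, 0.6, -2.5]
width: 0.297
grasp_force: 60.0
```

```bash
cat > w.py <<'E'
# brown/white ball check by depth clusters: brown components with world position
from g import *
np.set_printoptions(precision=3,suppress=True)
s=env.sense();print(s['ee_pos'],s['tcp_rot'],s['ft_force'],s['joint_positions'].round(1))
for n in("scene","top"):
    c=Cam(n)
    for q,ce,st in comps(c.mask((5,120,20),(14,255,200)),25):
        P=c.cloud(q)
        if len(P) and .35<P[:,0].mean()<.75 and -.4<P[:,1].mean()<.45: print(n,ce.round(),len(P),P.mean(0),P.std(0))
E
python3 w.py
```

```text
[0.535 0.341 0.286] [-157.171    0.03   -82.107] [-0.953  0.584 -2.491] [ 53.2  12.7 -18.7  23.2 -44.5 -60. ]
scene [199. 203.] 2158 [ 0.556 -0.284  0.041] [0.063 0.067 0.026]
scene [133. 190.] 41 [ 0.662 -0.342  0.12 ] [0.009 0.016 0.014]
scene [460. 320.] 40 [0.446 0.305 0.047] [0.04  0.009 0.066]
scene [480. 329.] 32 [0.509 0.35  0.152] [0.068 0.008 0.103]
scene [445. 376.] 1756 [0.632 0.354 0.202] [0.017 0.024 0.007]
scene [396. 399.] 26 [0.626 0.298 0.013] [0.008 0.002 0.01 ]
scene [388. 413.] 26 [0.655 0.301 0.018] [0.009 0.001 0.015]
scene [399. 440.] 29 [0.678 0.34  0.017] [0.006 0.005 0.011]
top [298. 147.] 33 [0.742 0.065 0.115] [0.012 0.007 0.007]
top [274. 148.] 34 [0.737 0.116 0.115] [0.007 0.006 0.008]
top [150. 190.] 454 [0.617 0.339 0.21 ] [0.018 0.015 0.024]
```

```bash
cat > t2.py <<'E'
from t import *
s=rows(*pose(-90,24,[.55,-.255,.20]),30)
E
python3 t2.py
```

```text
30 x xyz [0.0128, -0.0103, 0.0044] rot [0.03, 1.31, 2.99] | mm/row 17.0 deg/row 3.27
```

Call:
servo_tool --increments '[{"xyz": [0.0064,-0.0051,0.0022],"rot": [0,0.65,1.5]},{"xyz": [0.0064,-0.0052,0.0022],"rot": [0.03,0.66,1.49]},{"xyz": [0.0128,-0.0103,0.0044],"rot": [0.03,1.31,2.99]},{"xyz": [0.0128,-0.0103,0.0044],"rot": [0.03,1.31,2.99]},{"xyz": [0.0128,-0.0103,0.0044],"rot": [0.03,1.31,2.99]},{"xyz": [0.0128,-0.0103,0.0044],"rot": [0.03,1.31,2.99]},{"xyz": [0.0128,-0.0103,0.0044],"rot": [0.03,1.31,2.99]},{"xyz": [0.0128,-0.0103,0.0044],"rot": [0.03,1.31,2.99]},{"xyz": [0.0128,-0.0103,0.0044],"rot": [0.03,1.31,2.99]},{"xyz": [0.0128,-0.0103,0.0044],"rot": [0.03,1.31,2.99]},{"xyz": [0.0128,-0.0103,0.0044],"rot": [0.03,1.31,2.99]}]'

```text
time: 25.42
ee_pos: [0.6305, 0.201, 0.2841]
tcp_rot: [-156.7, -0.4, -115.0]
ft_force: [-0.3, 1.4, -2.5]
width: 0.297
grasp_force: 60.0
```

Call:
servo_tool --increments '[{"xyz": [0.0128,-0.0103,0.0044],"rot": [0.03,1.31,2.99]},{"xyz": [0.0128,-0.0103,0.0044],"rot": [0.03,1.31,2.99]},{"xyz": [0.0128,-0.0103,0.0044],"rot": [0.03,1.31,2.99]},{"xyz": [0.0128,-0.0103,0.0044],"rot": [0.03,1.31,2.99]},{"xyz": [0.0128,-0.0103,0.0044],"rot": [0.03,1.31,2.99]},{"xyz": [0.0128,-0.0103,0.0044],"rot": [0.03,1.31,2.99]},{"xyz": [0.0128,-0.0103,0.0044],"rot": [0.03,1.31,2.99]},{"xyz": [0.0128,-0.0103,0.0044],"rot": [0.03,1.31,2.99]},{"xyz": [0.0128,-0.0103,0.0044],"rot": [0.03,1.31,2.99]},{"xyz": [0.0128,-0.0103,0.0044],"rot": [0.03,1.31,2.99]}]'

```text
time: 26.25
ee_pos: [0.6352, 0.0334, 0.2859]
tcp_rot: [-156.2, -0.4, -147.6]
ft_force: [-0.3, 0.4, -2.8]
width: 0.293
grasp_force: 60.0
```

Call:
servo_tool --increments '[{"xyz": [0.0128,-0.0103,0.0044],"rot": [0.03,1.31,2.99]},{"xyz": [0.0128,-0.0103,0.0044],"rot": [0.03,1.31,2.99]},{"xyz": [0.0128,-0.0103,0.0044],"rot": [0.03,1.31,2.99]},{"xyz": [0.0128,-0.0103,0.0044],"rot": [0.03,1.31,2.99]},{"xyz": [0.0128,-0.0103,0.0044],"rot": [0.03,1.31,2.99]},{"xyz": [0.0128,-0.0103,0.0044],"rot": [0.03,1.31,2.99]},{"xyz": [0.0128,-0.0103,0.0044],"rot": [0.03,1.31,2.99]},{"xyz": [0.0128,-0.0103,0.0044],"rot": [0.03,1.31,2.99]},{"xyz": [0.0064,-0.0051,0.0022],"rot": [0,0.65,1.5]},{"xyz": [0.0064,-0.0052,0.0022],"rot": [0,0.66,1.49]},{"xyz": [0,0,0],"rot": [0,0,0]},{"xyz": [0,0,0],"rot": [0,0,0]}]'

```text
time: 27.25
ee_pos: [0.5616, -0.097, 0.2898]
tcp_rot: [-155.8, -0.1, -176.7]
ft_force: [-0.1, 0.6, -2.4]
width: 0.292
grasp_force: 60.0
```

```bash
python3 w.py
cat > t2.py <<'E'
from t import *
s=rows(*pose(-90,24,[.55,-.255,.125]),6)
s=rows(*pose(-90,5,[.55,-.255,.08]),8,s)
s=rows(*pose(-90,-45,[.55,-.255,.08]),16,s)
E
python3 t2.py
```

```text
[ 0.562 -0.097  0.29 ] [-155.796   -0.068 -176.715] [-0.076  0.581 -2.356] [  16.9   14.4  -17.    25.7  -66.9 -115.6]
scene [210. 168.] 582 [ 0.571 -0.186  0.207] [0.022 0.016 0.008]
scene [196. 213.] 1742 [ 0.582 -0.266  0.041] [0.052 0.067 0.03 ]
top [439. 153.] 33 [ 0.737 -0.227  0.119] [0.005 0.006 0.005]
top [441. 213.] 117 [ 0.584 -0.202  0.223] [0.01  0.009 0.029]
top [431. 237.] 356 [ 0.541 -0.186  0.21 ] [0.008 0.016 0.007]
6 x xyz [0.002, 0.0036, 0.0122] rot [-0.04, 0.22, 0.51] | mm/row 12.9 deg/row 0.56
8 x xyz [0.0, -0.0044, 0.0015] rot [-2.38, -0.0, -0.0] | mm/row 4.7 deg/row 2.38
16 x xyz [0.0, -0.0079, -0.0052] rot [-3.12, -0.0, 0.0] | mm/row 9.4 deg/row 3.12
```

Call:
servo_tool --increments '[{"xyz": [0.002,0.0036,0.0122],"rot": [-0.04,0.22,0.51]},{"xyz": [0.002,0.0036,0.0122],"rot": [-0.04,0.22,0.51]},{"xyz": [0.002,0.0036,0.0122],"rot": [-0.04,0.22,0.51]},{"xyz": [0.002,0.0036,0.0122],"rot": [-0.04,0.22,0.51]},{"xyz": [0.002,0.0036,0.0122],"rot": [-0.04,0.22,0.51]},{"xyz": [0.002,0.0036,0.0122],"rot": [-0.04,0.22,0.51]}]'

```text
time: 27.85
ee_pos: [0.5502, -0.1069, 0.2139]
tcp_rot: [-156.0, 0.0, -180.0]
ft_force: [-0.0, 0.2, -2.4]
width: 0.299
grasp_force: 60.0
```

Call:
servo_tool --increments '[{"xyz": [0,-0.0044,0.0015],"rot": [-2.38,0,0]},{"xyz": [0,-0.0044,0.0015],"rot": [-2.38,0,0]},{"xyz": [0,-0.0044,0.0015],"rot": [-2.38,0,0]},{"xyz": [0,-0.0044,0.0015],"rot": [-2.38,0,0]},{"xyz": [0,-0.0044,0.0015],"rot": [-2.38,0,0]},{"xyz": [0,-0.0044,0.0015],"rot": [-2.38,0,0]},{"xyz": [0,-0.0044,0.0015],"rot": [-2.38,0,0]},{"xyz": [0,0,0],"rot": [0,0,0]},{"xyz": [0,0,0],"rot": [0,0,0]}]'

```text
time: 28.6
ee_pos: [0.55, -0.1402, 0.2134]
tcp_rot: [-172.6, -0.0, 179.9]
ft_force: [0.3, -0.2, -2.6]
width: 0.294
grasp_force: 60.0
```

```bash
python3 w.py
cat > t2.py <<'E'
from t import *
s=rows(*pose(-90,5,[.55,-.255,.08]),3)
s=rows(*pose(-90,-45,[.55,-.255,.08]),16,s)
m=np.c_[.099*np.eye(3)[:,1]]
p,r=cur();print("lip",p+r.apply([0,-.099,.142]))
E
python3 t2.py
```

```text
[ 0.55  -0.14   0.213] [-172.616   -0.012  179.923] [ 0.322 -0.195 -2.602] [   5.7   17.4  -15.2    8.6  -58.4 -100.4]
scene [190. 202.] 1734 [ 0.571 -0.296  0.048] [0.057 0.072 0.034]
scene [136. 191.] 42 [ 0.658 -0.342  0.113] [0.009 0.018 0.015]
scene [204. 198.] 34 [ 0.581 -0.219  0.115] [0.005 0.004 0.002]
top [282. 151.] 78 [0.732 0.099 0.114] [0.007 0.016 0.007]
top [445. 153.] 52 [ 0.737 -0.239  0.122] [0.004 0.008 0.005]
top [418. 251.] 104 [ 0.529 -0.181  0.114] [0.006 0.009 0.027]
top [433. 257.] 131 [ 0.518 -0.212  0.113] [0.006 0.007 0.003]
3 x xyz [-0.0001, -0.0015, 0.0003] rot [-0.79, -0.02, -0.0] | mm/row 1.5 deg/row 0.79
16 x xyz [0.0, -0.0079, -0.0052] rot [-3.12, -0.0, 0.0] | mm/row 9.4 deg/row 3.12
lip [ 0.54939278 -0.25599654  0.08499932]
```

Now I'll tip the pan.

Call:
servo_tool --increments '[{"xyz": [0,-0.0044,0.0008],"rot": [-2.4,0,0]},{"xyz": [0,-0.0079,-0.0052],"rot": [-3.12,0,0]},{"xyz": [0,-0.0079,-0.0052],"rot": [-3.12,0,0]},{"xyz": [0,-0.0079,-0.0052],"rot": [-3.12,0,0]},{"xyz": [0,-0.0079,-0.0052],"rot": [-3.12,0,0]},{"xyz": [0,-0.0079,-0.0052],"rot": [-3.12,0,0]},{"xyz": [0,-0.0079,-0.0052],"rot": [-3.12,0,0]},{"xyz": [0,-0.0079,-0.0052],"rot": [-3.12,0,0]},{"xyz": [0,-0.0079,-0.0052],"rot": [-3.12,0,0]},{"xyz": [0,-0.0079,-0.0052],"rot": [-3.12,0,0]}]'

```text
time: 29.53
ee_pos: [0.5497, -0.2203, 0.2502]
tcp_rot: [156.8, -0.0, -180.0]
ft_force: [1.4, 0.6, -2.4]
width: 0.294
grasp_force: 60.0
```

Call:
servo_tool --increments '[{"xyz": [0,-0.0079,-0.0052],"rot": [-3.12,0,0]},{"xyz": [0,-0.0079,-0.0052],"rot": [-3.12,0,0]},{"xyz": [0,-0.0079,-0.0052],"rot": [-3.12,0,0]},{"xyz": [0,-0.0079,-0.0052],"rot": [-3.12,0,0]},{"xyz": [0,-0.0079,-0.0052],"rot": [-3.12,0,0]},{"xyz": [0,-0.0079,-0.0052],"rot": [-3.12,0,0]},{"xyz": [0,-0.0079,-0.0052],"rot": [-3.12,0,0]},{"xyz": [0,0,0],"rot": [0,0,0]},{"xyz": [0,0,0],"rot": [0,0,0]},{"xyz": [0,0,0],"rot": [0,0,0]}]'

```text
time: 30.37
ee_pos: [0.5496, -0.2856, 0.2506]
tcp_rot: [135.1, -0.1, 180.0]
ft_force: [-0.1, 0.6, -1.9]
width: 0.292
grasp_force: 60.0
```

```bash
python3 w.py; python3 t2.py|tail -1
```

```text
[ 0.55  -0.286  0.251] [135.097  -0.073 179.994] [-0.146  0.561 -1.86 ] [ -31.5   35.1   24.8  -38.2 -103.7  -59.7]
scene [195. 207.] 2247 [ 0.574 -0.277  0.044] [0.058 0.066 0.03 ]
scene [188. 202.] 87 [ 0.566 -0.317  0.027] [0.004 0.008 0.008]
top [284. 151.] 88 [0.732 0.094 0.113] [0.007 0.019 0.008]
top [471. 248.] 131 [ 0.552 -0.315  0.038] [0.008 0.01  0.028]
top [485. 268.] 130 [ 0.508 -0.345  0.034] [0.007 0.008 0.003]
lip [ 0.54972215 -0.25496202  0.08105773]
```

```bash
cat > t2.py <<'E'
from t import *
s=rows(p+[0,0,.12],r,5)
s=rows(*pose(-90,0,[.52,-.13,.06]),16,s)
E
python3 t2.py
```

```text
5 x xyz [-0.0, 0.0169, -0.017] rot [0.0, 0.0, 0.0] | mm/row 24.0 deg/row 0.00
16 x xyz [0.0019, 0.0105, 0.0165] rot [2.81, -0.0, 0.0] | mm/row 19.7 deg/row 2.81
```

Call:
servo_tool --increments '[{"xyz": [0,0.0169,-0.017],"rot": [0,0,0]},{"xyz": [0,0.0169,-0.017],"rot": [0,0,0]},{"xyz": [0,0.0169,-0.017],"rot": [0,0,0]},{"xyz": [0,0.0169,-0.017],"rot": [0,0,0]},{"xyz": [0,0.0169,-0.017],"rot": [0,0,0]},{"xyz": [0,0,0],"rot": [0,0,0]}]'

```text
time: 30.97
ee_pos: [0.5499, -0.2861, 0.3774]
tcp_rot: [135.5, 0.5, -180.0]
ft_force: [-1.1, 0.0, -1.2]
width: 0.292
grasp_force: 60.0
```

Call:
servo_tool --increments '[{"xyz": [0.0019,0.0105,0.0165],"rot": [2.81,0,0]},{"xyz": [0.0019,0.0105,0.0165],"rot": [2.81,0,0]},{"xyz": [0.0019,0.0105,0.0165],"rot": [2.81,0,0]},{"xyz": [0.0019,0.0105,0.0165],"rot": [2.81,0,0]},{"xyz": [0.0019,0.0105,0.0165],"rot": [2.81,0,0]},{"xyz": [0.0019,0.0105,0.0165],"rot": [2.81,0,0]},{"xyz": [0.0019,0.0105,0.0165],"rot": [2.81,0,0]},{"xyz": [0.0019,0.0105,0.0165],"rot": [2.81,0,0]}]'

```text
time: 31.63
ee_pos: [0.5337, -0.1409, 0.3114]
tcp_rot: [157.6, 0.0, -179.9]
ft_force: [0.1, 0.1, -1.7]
width: 0.295
grasp_force: 60.0
```

Call:
servo_tool --increments '[{"xyz": [0.0019,0.0105,0.0165],"rot": [2.81,0,0]},{"xyz": [0.0019,0.0105,0.0165],"rot": [2.81,0,0]},{"xyz": [0.0019,0.0105,0.0165],"rot": [2.81,0,0]},{"xyz": [0.0019,0.0105,0.0165],"rot": [2.81,0,0]},{"xyz": [0.0019,0.0105,0.0165],"rot": [2.81,0,0]},{"xyz": [0.0019,0.0105,0.0165],"rot": [2.81,0,0]},{"xyz": [0.0019,0.0105,0.0165],"rot": [2.81,0,0]},{"xyz": [0.0019,0.0105,0.0165],"rot": [2.81,0,0]},{"xyz": [0,0,0],"rot": [0,0,0]},{"xyz": [0,0,0],"rot": [0,0,0]}]'

```text
time: 32.47
ee_pos: [0.5179, -0.0311, 0.2011]
tcp_rot: [180.0, -0.2, -179.8]
ft_force: [-0.5, -0.2, -1.8]
width: 0.289
grasp_force: 60.0
```

```bash
cat > t2.py <<'E'
from t import *
print(p,r.as_euler('xyz',degrees=True),env.sense()['ft_force'])
s=rows(*pose(-90,0,[.52,-.13,.005]),6)
for n in("scene","top"):
    c=Cam(n);P=c.cloud(c.mask((105,130,40),(125,255,255)));P=P[(abs(P[:,0]-.52)<.06)&(abs(P[:,1]+.08)<.08)]
    b=P[P[:,2]<np.percentile(P[:,2],30)+.004];A=np.c_[b[:,0]-.52,b[:,1]+.08,np.ones(len(b))];print(n,"pan floor plane slopes,z",np.linalg.lstsq(A,b[:,2],rcond=None)[0],len(b))
E
python3 t2.py; python3 w.py|tail -n +2
```

```text
[ 0.51787349 -0.03112543  0.20108829] [ 179.96540853   -0.18497569 -179.83415842] [-0.50802143 -0.15170308 -1.8272056 ]
6 x xyz [-0.0004, 0.0, 0.009] rot [0.01, -0.03, 0.03] | mm/row 9.0 deg/row 0.04
scene pan floor plane slopes,z [0.00757482 0.00497387 0.06142945] 893
top pan floor plane slopes,z [-0.0013519   0.00262005  0.0625816 ] 660
scene [200. 202.] 2508 [ 0.553 -0.288  0.039] [0.06  0.066 0.024]
scene [136. 192.] 64 [ 0.662 -0.335  0.118] [0.01  0.024 0.016]
scene [190. 200.] 154 [ 0.561 -0.315  0.029] [0.007 0.007 0.006]
top [286. 150.] 110 [0.736 0.091 0.113] [0.01  0.022 0.007]
top [434. 222.] 114 [ 0.607 -0.233  0.035] [0.008 0.005 0.004]
top [485. 228.] 138 [ 0.598 -0.349  0.033] [0.008 0.007 0.005]
top [471. 249.] 116 [ 0.551 -0.316  0.034] [0.007 0.006 0.003]
top [485. 268.] 128 [ 0.508 -0.345  0.034] [0.006 0.008 0.003]
```

All four bites lie in the carton, at (434,222), (485,228), (471,249) and (485,268) in the top view. The pan is level, so I'll set the scoop down.

Call:
servo_tool --increments '[{"xyz": [0,0,0.012],"rot": [0,0,0]},{"xyz": [0,0,0.012],"rot": [0,0,0]},{"xyz": [0,0,0.012],"rot": [0,0,0]},{"xyz": [0,0,0.01],"rot": [0,0,0]},{"xyz": [0,0,0.006],"rot": [0,0,0]},{"xyz": [0,0,0.003],"rot": [0,0,0]},{"xyz": [0,0,0],"rot": [0,0,0]},{"xyz": [0,0,0],"rot": [0,0,0]}]'

```text
time: 33.33
ee_pos: [0.5196, -0.0325, 0.1472]
tcp_rot: [180.0, 0.0, 179.9]
ft_force: [-0.1, 0.2, -1.6]
width: 0.296
grasp_force: 60.0
```

Call:
servo_tool --increments '[{"xyz": [0,0,0.0015],"rot": [0,0,0]},{"xyz": [0,0,0],"rot": [0,0,0]},{"xyz": [0,0,0],"rot": [0,0,0]}]'

```text
time: 33.58
ee_pos: [0.5194, -0.0323, 0.1457]
tcp_rot: [180.0, 0.0, 179.9]
ft_force: [0.8, 0.4, -2.9]
width: 0.294
grasp_force: 60.0
```

Call:
servo_tool --increments '[{"xyz": [0,0,0.001],"rot": [0,0,0]},{"xyz": [0,0,0],"rot": [0,0,0]},{"xyz": [0,0,0],"rot": [0,0,0]}]'

```text
time: 33.83
ee_pos: [0.5192, -0.0324, 0.1443]
tcp_rot: [180.0, -0.0, 179.9]
ft_force: [-0.0, -0.2, -1.9]
width: 0.294
grasp_force: 60.0
```

Call:
servo_tool --increments '[{"xyz": [0,0,0.001],"rot": [0,0,0]},{"xyz": [0,0,0],"rot": [0,0,0]},{"xyz": [0,0,0],"rot": [0,0,0]}]'

```text
time: 34.08
ee_pos: [0.5192, -0.0324, 0.1432]
tcp_rot: [180.0, -0.0, 179.9]
ft_force: [0.5, -0.4, -1.5]
width: 0.292
grasp_force: 60.0
```

Call:
servo_tool --increments '[{"xyz": [0,0,0.001],"rot": [0,0,0]},{"xyz": [0,0,0],"rot": [0,0,0]},{"xyz": [0,0,0],"rot": [0,0,0]}]'

```text
time: 34.33
ee_pos: [0.5192, -0.0324, 0.1422]
tcp_rot: [180.0, -0.0, 179.9]
ft_force: [-0.4, -0.1, -2.0]
width: 0.296
grasp_force: 60.0
```

Call:
servo_tool --increments '[{"xyz": [0,0,0.0007],"rot": [0,0,0]},{"xyz": [0,0,0],"rot": [0,0,0]},{"xyz": [0,0,0],"rot": [0,0,0]}]'

```text
time: 34.58
ee_pos: [0.5194, -0.0324, 0.1419]
tcp_rot: [180.0, -0.0, 179.9]
ft_force: [-0.4, 1.3, 0.7]
width: 0.293
grasp_force: 60.0
```

Contact. I'll release and retreat straight up.

Call:
servo_tool --increments '[{"xyz": [0,0,0],"rot": [0,0,0]},{"xyz": [0,0,0],"rot": [0,0,0]},{"xyz": [0,0,0],"rot": [0,0,0]},{"xyz": [0,0,0],"rot": [0,0,0]},{"xyz": [0,0,0],"rot": [0,0,0]},{"xyz": [0,0,0],"rot": [0,0,0]},{"xyz": [0,0,0],"rot": [0,0,0]},{"xyz": [0,0,0],"rot": [0,0,0]}]' --grip 0.9

```text
time: 35.25
ee_pos: [0.5192, -0.0324, 0.1416]
tcp_rot: [180.0, -0.0, 179.9]
ft_force: [-0.3, 0.7, -1.2]
width: 0.812
grasp_force: 0.0
```

Call:
servo_tool --increments '[{"xyz": [0,0,-0.01],"rot": [0,0,0]},{"xyz": [0,0,-0.02],"rot": [0,0,0]},{"xyz": [0,0,-0.03],"rot": [0,0,0]},{"xyz": [0,0,-0.03],"rot": [0,0,0]},{"xyz": [0,0,-0.03],"rot": [0,0,0]},{"xyz": [0,0,-0.03],"rot": [0,0,0]},{"xyz": [0,0.02,0],"rot": [0,0,0]},{"xyz": [0,0.03,0],"rot": [0,0,0]},{"xyz": [0,0.03,0],"rot": [0,0,0]},{"xyz": [0,0.03,0],"rot": [0,0,0]},{"xyz": [0,0,0],"rot": [0,0,0]},{"xyz": [0,0,0],"rot": [0,0,0]}]'

```text
time: 36.25
ee_pos: [0.5193, 0.0787, 0.2924]
tcp_rot: [180.0, -0.0, -179.9]
ft_force: [-0.3, 0.4, 0.5]
width: 0.899
grasp_force: 0.0
```

```bash
python3 w.py
python3 - <<'E'
from g import *
c=Cam("scene");cv2.imwrite("pics/final.png",c.p[:,:,::-1])
E
```

```text
[0.519 0.079 0.292] [ 179.954   -0.003 -179.908] [-0.304  0.433  0.529] [  26.3   10.5   -9.2   -0.   -70.3 -116.2]
scene [200. 202.] 2498 [ 0.554 -0.286  0.039] [0.061 0.065 0.024]
scene [135. 190.] 55 [ 0.659 -0.343  0.115] [0.01  0.017 0.016]
scene [190. 200.] 154 [ 0.561 -0.315  0.03 ] [0.007 0.007 0.006]
top [300. 147.] 42 [0.743 0.063 0.112] [0.009 0.005 0.006]
top [434. 222.] 113 [ 0.607 -0.233  0.035] [0.008 0.005 0.004]
top [485. 228.] 142 [ 0.598 -0.349  0.033] [0.008 0.008 0.005]
top [472. 249.] 116 [ 0.551 -0.317  0.034] [0.006 0.006 0.003]
top [485. 268.] 127 [ 0.508 -0.345  0.034] [0.006 0.008 0.003]
```

View pics/final.png

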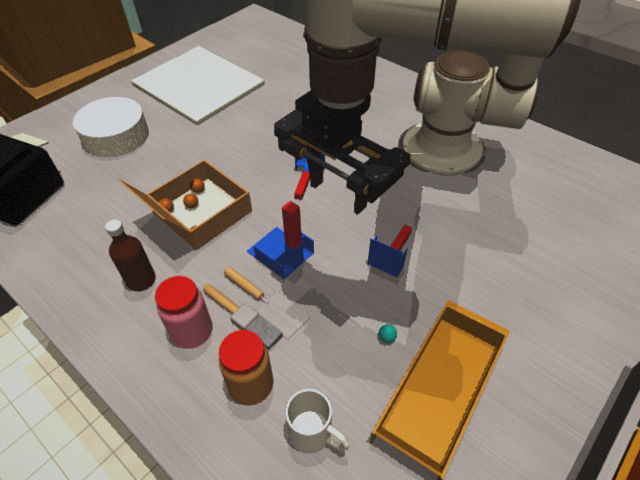

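The final view shows the scoop upright and released at (285,245), the tray empty, and bites in the carton near (190,195). The fourth bite is hidden by the carton's near wall but shows in the top view at (434,222). Everything else is where it was.

```bash
python3 -c "
from rig import job
print(job.hand_in())"
```

```text
the job is handed in; nothing more can be done
None
```

I stood the scoop up and released it, then took it again by the handle, tipped all four doughnut holes into the carton, and left the scoop standing upright and released; the job is handed in at about 36 s of the 72 s, with no verdict shown.

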